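Draw back the ratcheted stop bar and clear the jammed cassette from the feed chute

TASK

A membrane cassette has turned sideways and jammed across the narrow mouth of the sloping feed chute, shut in behind the stop bar. Work the black ratchet knob to and fro - one way it grips and draws the bar, the other way it slips back loose - until the bar is right out of the chute; move the bar with the knob only. Then push the cassette up the slope from under the two guide plates, lift it out by its post and lay it flat, post up, inside the steel tray, setting it down without dropping it and leaving the other things where they stand.

Things in the scene. Friction and masses are not known exactly. Their poses are not given: they have to be found in the camera images.
- deck_face (a point): Point on the sloping deck of the feeder (fixed grey wedge 230 mm wide, 165 deep, 125 high at the back), on the chute's middle line under the jammed cassette. Axes: x up the slope, away from the robot, 30 deg to the worktop; y to the left, towards the knob; z square off the deck, leaning 30 deg towards the robot. The open chute is 98 mm wide, walls 22 mm high, and runs up to x = 110 mm.
- guide_edge (a point): On the middle line, 25 mm above the deck, between the upper edges of the two steel guide plates (x = -9 mm from deck_face; axes alike). The plates lie 22 to 25 mm above the deck on either side, from 26 mm off the middle line outwards, over the two shoulders that narrow the chute's foot to a 48 mm mouth, and run down the slope from here.
- cassette_mid (a point): The jammed cassette, loose, 0.17 to 0.35 kg: flat block 40 (its x) x 90 (its y) x 20 mm, metal below, white above, and in the middle of its top a flat-sided black post, 28 (x) x 18 (y) mm, 36 mm high, along z. The point is on the post's axis, 28 mm above the underside, half-way up the whole 56 mm.
- cassette: The same cassette, middle of its underside. It lies flat on the deck, long side across the chute, its lower edge on the two shoulders with 11 mm of it under the guide plates, its upper edge 2 mm from the stop bar. It must go up the slope by 12 mm or more (30 is safe) before it can be lifted square off the deck.
- bar_end (a point): Free end of the stop bar, middle of the end face, 10 mm above the deck; axes as deck_face. The steel bar, 12 mm wide, top 19 mm above the deck, lies across the left half of the chute just above the cassette; its left part is a rack on a gear under the knob.
- stop_bar (a joint): How far the stop bar is drawn to the left, m: 0 at first, its end near the chute's middle line; from 0.047 on the end is within the left wall, right out of the chute; stop at 0.084. It stays where it is left. 28 mm for each radian of the gear.
- knob_grip (a point): The ratchet knob: black bar grip 64 long, 15 wide, 27 mm high. The point is its middle, on the turning axis, 13.5 mm below its top, 57.5 mm above the deck. z is the turning axis, as deck_face z. The long side lies 0.625 rad clockwise, seen from above the deck, of this point's x; both turn with the knob. A steel plate below it tops out 42 mm above the deck. Takes about 0.15 N m.
- feed_knob (a joint): Knob angle, rad, growing anticlockwise seen from above the deck; stops at 0 and 1.25, starts between; at 0.625 the grip points straight up the slope. One way its pawl bites the 18-tooth wheel, after up to 0.36 rad of play, and draws the bar; the other way it clicks back loose and the bar stands. A stroke draws 35 mm at most, so two or three are needed. Which way grips is found by turning.
- tray: Open steel tray, 170 mm (its x) by 130 mm (its y), 20 mm high, walls and floor 3.5 mm, loose but heavy (0.8 kg), empty. The origin is the middle of the underside.
- cell_a: Bystander: black test cell, 69 mm across, 83 mm high; origin under its centre.
- cell_b: Bystander: a second such cell.
- powder_jar: Bystander: white screw-cap jar, 68 mm across, 85 mm high, behind the feeder; origin under its centre.
- wool_jar: Bystander: clear jar with black cap, 68 mm across, 100 mm high, right of the feeder; origin under its centre.
- driver: Bystander: screwdriver, 188 mm, lying right of the feeder; origin under its centre.

How it is judged (in metres and radians):
On the way, in this order (a step that is already met when the one before it is completed fails the run):
1. the stop bar is drawn right out of the chute with the ratchet knob (this takes at least one loose return of the knob) (value of joint stop_bar above 0.045 m), for 0.2 s.
2. the cassette is pushed up from under the guide plates and lifted clear of the chute (z of cassette_mid in the frame of deck_face above 0.058 m), for 0.1 s.
3. the cassette is set down in the tray while still held (not dropped) (contact force between the fingers and cassette above 0.3 N and z of cassette_mid in the frame of tray below 0.043 m and x of cassette_mid in the frame of tray between -0.06 and 0.06 m and y of cassette_mid in the frame of tray between -0.04 and 0.04 m), for 0.04 s.
At the end, for the whole second after the job is handed in: The stop bar is drawn back at least 45 mm, and the cassette lies at rest flat on the tray's floor, post up (within 0.12 rad), its centre within 60 mm (tray x) and 40 mm (tray y) of the tray's (value of joint stop_bar above 0.045 m and z of cassette_mid in the frame of tray between 0.026 and 0.036 m and x of cassette_mid in the frame of tray between -0.06 and 0.06 m and y of cassette_mid in the frame of tray between -0.04 and 0.04 m and angle between cassette_mid's own z axis and vertical below 0.12 rad and linear speed of cassette below 0.02 m/s); the robot touches nothing.
It fails at once if the stop bar is pushed or pulled with the fingers instead of the knob (over 4 N) (contact force between the fingers and stop_bar above 4 N).
It fails at once if a bystander is moved more than 40 mm (distance of any of cell_a, cell_b, powder_jar, wool_jar, driver from where it was at the start of the episode above 0.04 m).
It fails at once if the tray is shoved more than 40 mm (distance of tray from where it was at the start of the episode above 0.04 m).
It also fails if it takes over 58 s, if anything falls off the work surface, if the arm or the gripper's body presses on something with over 40 N, if the wrist force passes 120 N, or if a joint passes its speed limit or range.

ROBOT

A 6-joint arm with a two-finger parallel gripper is mounted at the origin on a cart in front of the work surface, level with it; the furniture and walls round the work are solid. World frame = base frame: x ahead of the robot, y to its left, z up, the work surface at z = 0. Lengths are in m, angles in degrees, forces in N, time in s.
With the tool pointing down it reaches from about 0.4 to 0.825 m from the base axis. Payload 7 kg.
Tool frame: the origin (TCP) lies midway between the tips of the shut fingers; the grasp point (between the pads) lies 19 mm behind it (r.hold_point_z is the distance from the TCP to the grasp point, in m); x points along the fingers, y is the direction in which the jaws open and shut, and the axes are right-handed (so a half turn about x gives the same grasp; the last joint's range is limited). The gripper opens to 88 mm and grips with 3 to 60 N. Pads are 19 mm wide; open, the fingers measure 130 mm over their backs; the gripper's body (78 mm by 193 mm) begins 47 mm behind the grasp point.
Start: joints at [-59.926, 20.546, 0.682, 0, -70.136, -16.507], TCP at [0.158, -0.656, 0.227] pointing down, gripper open.
Joint ranges: [-176.03, 176.03], [-82.01, 121.73], [-58.28, 71.71], [-173.87, 95.51], [-174.79, -0.11], [-173.66, 173.66]. Speed limits (degrees/s): [136.94, 136.94, 172.46, 180, 180, 180].

INTERFACE

Orientations are given as [roll, pitch, yaw] about the fixed x, y, z axes, in that order (R = Rz(yaw) Ry(pitch) Rx(roll)).
In Python, from plant import r, viewer, order gives the robot as it stands. The module is installed in compiled form; this text tells all that it offers.
- The arm moves only by the shell command python3 -m creep 'ROWS' [FORCE]. ROWS is JSON, a list of rows, each an object of numbers: "ax", "ay", "az": the turn, a rotation vector about the tool's x, y, z in degrees; "tx", "ty", "tz": the shift along the tool's x, y, z in m; "fingers": the finger opening in m, from 0 to 0.0876. A call has 1 to 5 rows; each row is the pose to reach, as a shift and turn from the pose commanded when the call began, along the tool's axes at that moment; what a row does not reach only later rows make up. A row lasts 1/10 s, in which the tool goes at most 50 mm and 8.59 degrees, less where a joint would pass 70% of its speed; a pose out of reach is approached as far as the arm can. A call with a gripper value outside its range is refused whole. The fingers move at their own pace and stop on an object; FORCE is the grip in N (left out, the last holds). Time passes only in rows, so rows that repeat a pose let the fingers close. It gives the time, the measured TCP pose, the force and the opening at its end, in the units of the state.
- r.get_state(): the state, without advancing time (a new reading comes with each control period).
- viewer.capture(name): name is "scene" or "top" or "wrist"; returns a dict with "pixels" (420x560x3 uint8, blue, green, red), "depth" (420x560 float32, m along the optical axis (not along the pixel's ray), 0 where there is no reading), "fx", "fy", "cx", "cy" (pixels), "rvec" (rotation vector, rad) and "tvec" (3), from world to camera coordinates, as OpenCV has them; the wrist camera has in their place "T_tool_cam" (4x4, takes a point from camera to tool coordinates, whose origin is the TCP and whose axes are the tool frame's). Camera axes: x right, y down, z forward; pixel columns grow to the right and rows downward; lengths in m; the calibration is good to about 2 mm. A picture is of the moment at which its call begins: read the wrist's pose just before it.
- order.close_job(): hands the job in, once; it reports no verdict.
The state is a dict: "time_s": time; "joints": joint angles; "qd": joint speeds; "joint_torque": joint torques, N m; "tcp_pos": TCP position; "eef_rot": TCP orientation; "contact_force": force on the tool from outside, world axes, zero at the start; "moment": the same for the moment, N m; "gripper_width": finger opening in m.
Only numpy, scipy, OpenCV 4.12 (cv2) and the standard library are available. Lean on these libraries where they do the work, as an engineer would, in place of code of your own. Each camera call takes 0.05 s, during which the arm holds its last target.

## Working session

There is one attempt and no reset: what is moved stays moved. The work goes in short steps, Python scripts to look and compute and a shell command to move; the robot and the scene stay as the last step left them, time stands still between calls to the robot, and variables do not carry over. Pictures are saved under pics/ and viewed, and the job is handed in when it is done.

```bash
mkdir -p pics; ls; python3 - <<'E'
from plant import r, viewer
import cv2,numpy as np
s=r.get_state(); print(s['time_s'],s['tcp_pos'],s['eef_rot'],s['gripper_width'],r.hold_point_z)
for n in ['scene','top','wrist']:
    c=viewer.capture(n); cv2.imwrite(f'pics/{n}0.png',c['pixels']); np.savez(f'{n}0.npz',**c)
    print(n,{k:np.round(v,4).tolist() for k,v in c.items() if k not in('pixels','depth')})
E
```

```text
pics
0.0 [ 0.15821465 -0.6556828   0.22562197] [ 94.45536553  89.90414237 108.01541123] 0.08754405790729497 0.0188
scene {'fx': 495.0802, 'fy': 495.0802, 'cx': 274.2749, 'cy': 214.6146, 'rvec': [0.5744, -2.446, 1.4167], 'tvec': [0.4243, 0.2662, 1.0284]}
top {'fx': 443.2136, 'fy': 443.2136, 'cx': 280.5758, 'cy': 201.1294, 'rvec': [2.115, -2.1734, 0.1155], 'tvec': [-0.0907, 0.5482, 1.0327]}
wrist {'fx': 323.3574, 'fy': 323.3574, 'cx': 285.5116, 'cy': 208.9065, 'T_tool_cam': [[0.0007, -0.2912, 0.9566, -0.1577], [1.0, -0.0002, -0.0008, 0.0013], [0.0004, 0.9566, 0.2912, -0.0778], [0.0, 0.0, 0.0, 1.0]]}
```

View pics/scene0.png

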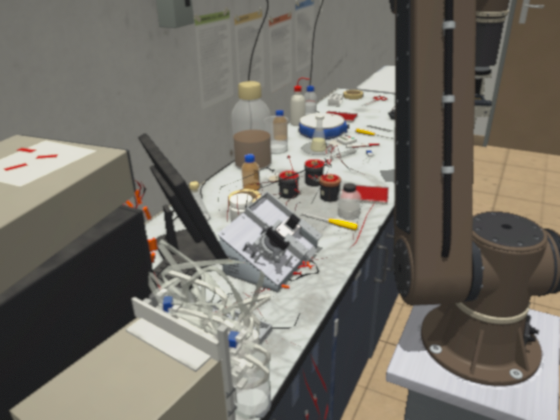

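View pics/top0.png

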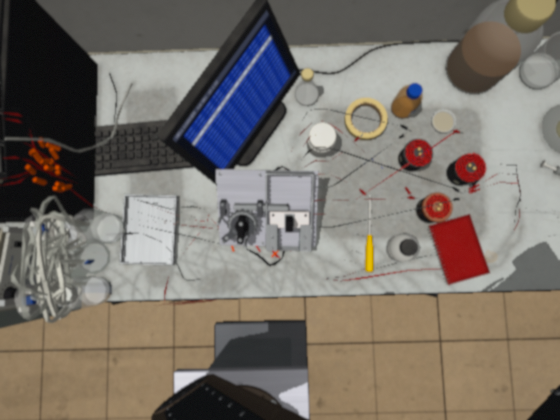

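View pics/wrist0.png

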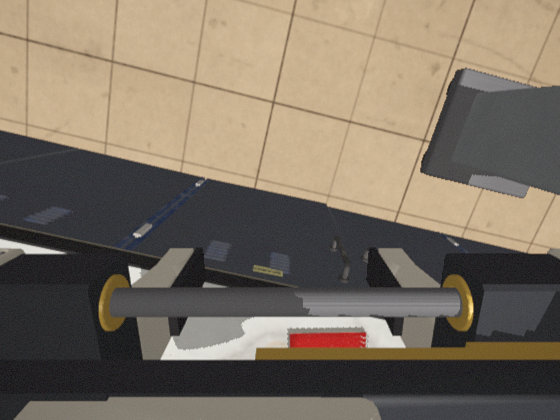

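The top view shows the feeder at about (266,208), with the knob at (240,227) and the cassette and post at (290,224). The tray is at (150,230). The driver is at (369,245), the wool jar at (403,247), the powder jar at (322,138), and the cells at (417,154) and (468,168), with a third round item at (436,207). Next I'll measure.

```bash
cat > h.py <<'E'
import numpy as np,cv2
from scipy.spatial.transform import Rotation as R
def T_world_cam(c,state=None):
    T=np.eye(4)
    if 'T_tool_cam' in c:
        W=np.eye(4);W[:3,:3]=R.from_euler('xyz',state['eef_rot'],degrees=True).as_matrix();W[:3,3]=state['tcp_pos']
        return W@c['T_tool_cam']
    Rm=R.from_rotvec(np.ravel(c['rvec'])).as_matrix();T[:3,:3]=Rm.T;T[:3,3]=-Rm.T@np.ravel(c['tvec']);return T
def pts(c,T):
    d=c['depth'];v,u=np.mgrid[:d.shape[0],:d.shape[1]]
    P=np.stack([(u-c['cx'])/c['fx']*d,(v-c['cy'])/c['fy']*d,d],-1)
    P=P@T[:3,:3].T+T[:3,3];P[d==0]=np.nan;return P
def proj(c,T,X):
    X=np.atleast_2d(X);p=(X-T[:3,3])@T[:3,:3]
    return np.stack([p[:,0]/p[:,2]*c['fx']+c['cx'],p[:,1]/p[:,2]*c['fy']+c['cy']],-1)
E
python3 - <<'E'
from h import *
np.set_printoptions(precision=4,suppress=True)
c=dict(np.load('top0.npz'));T=T_world_cam(c);P=pts(c,T)
im=c['pixels'][150:290,110:450];cv2.imwrite('pics/top0z.png',cv2.resize(im,None,fx=2.3,fy=2.3,interpolation=cv2.INTER_CUBIC))
im=c['pixels'][160:260,205:330];cv2.imwrite('pics/top0zz.png',cv2.resize(im,None,fx=6,fy=6,interpolation=cv2.INTER_CUBIC))
print(T)
for n,(u,v) in dict(tray=(150,230),knob=(241,224),cas=(290,222),deckR=(300,190),deckL=(235,185),deckM=(265,190),top=(265,176),wool=(403,247),drv=(369,245),pj=(322,138),a=(417,154),b=(468,168),d=(436,207),table=(200,270)).items():
    print(n,P[v,u])
c=dict(np.load('scene0.npz'));im=c['pixels'][180:300,200:400];cv2.imwrite('pics/sc0z.png',cv2.resize(im,None,fx=4,fy=4,interpolation=cv2.INTER_CUBIC))
E
```

```text
[[-0.0257 -0.9913  0.1292  0.4077]
 [-0.9994  0.0285  0.0199 -0.1269]
 [-0.0234 -0.1286 -0.9914  1.0922]
 [ 0.      0.      0.      1.    ]]
tray [0.4865 0.2184 0.0081]
knob [ 0.4844 -0.0212  0.1411]
cas [ 0.4876 -0.1268  0.1192]
deckR [ 0.5609 -0.1515  0.1012]
deckL [ 0.5755 -0.0052  0.1081]
deckM [ 0.5593 -0.0737  0.1259]
top [ 0.5881 -0.0751  0.1398]
wool [ 0.4268 -0.3751  0.1007]
drv [ 0.4353 -0.3149  0.0183]
pj [ 0.6847 -0.207   0.0839]
a [ 0.6425 -0.428   0.072 ]
b [ 0.6058 -0.5437  0.071 ]
d [ 0.517  -0.464   0.0697]
table [ 0.3857  0.0973 -0.0033]
```

View pics/top0zz.png

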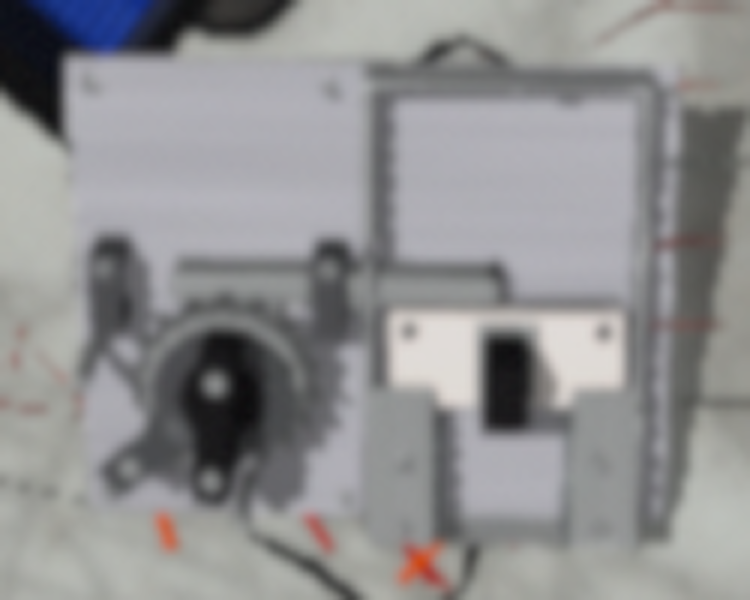

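View pics/sc0z.png

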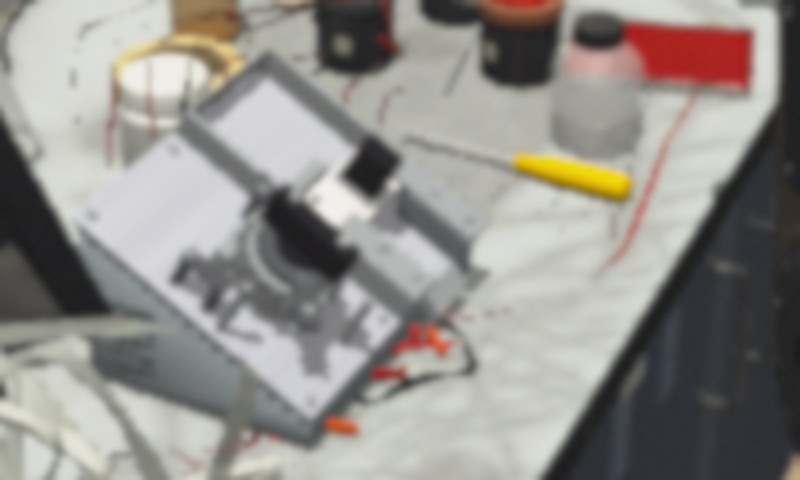

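View pics/top0z.png

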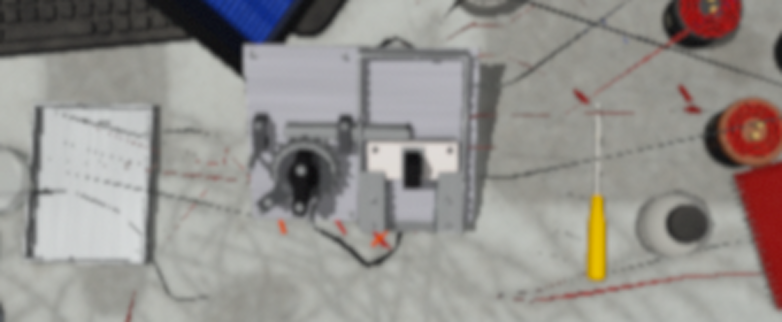

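```bash
python3 - <<'E'
from h import *
np.set_printoptions(precision=4,suppress=True)
print(R.from_euler('xyz',[ 94.45536553 , 89.90414237, 108.01541123],degrees=True).as_matrix())
c=dict(np.load('top0.npz'));T=T_world_cam(c);P=pts(c,T)
# deck plane: region right chute upper & left deck upper
S=[]
for (u0,u1,v0,v1) in [(222,262,175,200),(275,305,182,200)]:
    q=P[v0:v1,u0:u1].reshape(-1,3);q=q[~np.isnan(q[:,0])];S.append(q)
for q in S:
    m=q.mean(0);
    for _ in range(4):
        n=np.linalg.svd(q-q.mean(0))[2][2];n*=np.sign(n[2]);d=(q-q.mean(0))@n;q=q[abs(d)<3*d.std()+1e-4]
    print(q.mean(0),n,d.std(),len(q), 'tilt',np.degrees(np.arccos(n[2])),'yaw',np.degrees(np.arctan2(-n[1],-n[0])))
E
```

```text
[[-0.0005 -0.2345  0.9721]
 [ 0.0016  0.9721  0.2345]
 [-1.      0.0017 -0.0001]]
[ 0.571  -0.0194  0.1044] [-0.4962  0.0181  0.868 ] 0.0016483993494299852 993 tilt 29.768729897924217 yaw -2.088429184992788
[ 0.5604 -0.1277  0.101 ] [-0.5106  0.0172  0.8597] 0.0017035558888919206 535 tilt 30.721418754524425 yaw -1.927603962021037
```

```bash
python3 -m creep '[{"tz":0.03,"ty":0.039},{"tz":0.06,"ty":0.078},{"tz":0.09,"ty":0.117},{"tz":0.12,"ty":0.156},{"tz":0.15,"ty":0.195}]'
```

```text
invalid input
```

```bash
python3 -m creep '[{"tz":0.03,"ty":0.039},{"tz":0.06,"ty":0.078},{"tz":0.09,"ty":0.117},{"tz":0.12,"ty":0.156},{"tz":0.15,"ty":0.195}]'
python3 -c "
from plant import r
from h import *
s=r.get_state();print(s['joints'])
M=R.from_euler('xyz',s['eef_rot'],degrees=True)
y=np.radians(-2);n=np.array([-.5*np.cos(y),-.5*np.sin(y),.866]);dy=np.array([-np.sin(y),np.cos(y),0]);dx=np.cross(dy,n)
t=R.from_matrix(np.stack([-n,dy,dx],1));print((M.inv()*t).as_rotvec(degrees=True), M.inv().apply(np.array([.421,-.072,.234])-s['tcp_pos']))"
```

```text
[-5.99229813e+01  2.05819188e+01  6.44917459e-01 -1.28211593e-02
 -7.01356943e+01 -1.65075194e+01]
[ 15.18852771 -29.83326684  -4.14466391] [-0.00757895  0.50589995  0.39234787]invalid input
```

```bash
python3 -m creep '[{"ax":0,"ay":0,"az":0,"tx":0,"ty":0.039,"tz":0.03,"fingers":0.087},{"ax":0,"ay":0,"az":0,"tx":0,"ty":0.078,"tz":0.06,"fingers":0.087},{"ax":0,"ay":0,"az":0,"tx":0,"ty":0.117,"tz":0.09,"fingers":0.087},{"ax":0,"ay":0,"az":0,"tx":0,"ty":0.156,"tz":0.12,"fingers":0.087},{"ax":0,"ay":0,"az":0,"tx":0,"ty":0.195,"tz":0.15,"fingers":0.087}]'
```

```text
time_s: 0.65
tcp_pos: [0.2586, -0.4296, 0.2263]
eef_rot: [100.9, 90.0, 114.4]
contact_force: [1.8, 0.0, 1.5]
gripper_width: 0.0872
```

```bash
python3 -m creep '[{"ax":0,"ay":0,"az":0,"tx":0,"ty":0.039,"tz":0.03,"fingers":0.06},{"ax":0,"ay":0,"az":0,"tx":0,"ty":0.078,"tz":0.06,"fingers":0.06},{"ax":0,"ay":0,"az":0,"tx":0,"ty":0.117,"tz":0.09,"fingers":0.06},{"ax":0,"ay":0,"az":0,"tx":0,"ty":0.156,"tz":0.12,"fingers":0.06},{"ax":0,"ay":0,"az":0,"tx":0,"ty":0.195,"tz":0.15,"fingers":0.06}]'
python3 -c "
from plant import r
from h import *
s=r.get_state();print(s['joints'])
M=R.from_euler('xyz',s['eef_rot'],degrees=True)
y=np.radians(-2);n=np.array([-.5*np.cos(y),-.5*np.sin(y),.866]);dy=np.array([-np.sin(y),np.cos(y),0]);dx=np.cross(dy,n)
t=R.from_matrix(np.stack([-n,dy,dx],1));print((M.inv()*t).as_rotvec(degrees=True), M.inv().apply(np.array([.421,-.072,.234])-s['tcp_pos']))"
```

```text
time_s: 1.15
tcp_pos: [0.3587, -0.2048, 0.2268]
eef_rot: [-12.0, 89.9, 1.5]
contact_force: [1.1, -0.8, 0.2]
gripper_width: 0.0603
[-2.05726807e+00 -5.35045950e+00 -2.99427210e+01 -3.53831407e-03
 -6.53566473e+01 -7.43839463e+01]
[ 15.1997636  -29.76328402  -4.06889805] [-0.00714478  0.11447175  0.09173463]
```

```bash
python3 -m creep '[{"ax":3,"ay":-6,"az":-0.8,"tx":0,"ty":0.023,"tz":0.018,"fingers":0.06},{"ax":6,"ay":-12,"az":-1.6,"tx":0,"ty":0.046,"tz":0.036,"fingers":0.06},{"ax":9,"ay":-18,"az":-2.4,"tx":0,"ty":0.069,"tz":0.054,"fingers":0.06},{"ax":12,"ay":-24,"az":-3.2,"tx":0,"ty":0.092,"tz":0.072,"fingers":0.06},{"ax":15,"ay":-30,"az":-4,"tx":-0.007,"ty":0.114,"tz":0.092,"fingers":0.06}]'
python3 - <<'E'
from plant import r,viewer
from h import *
s=r.get_state();print(s['joints'],s['tcp_pos'])
c=viewer.capture('wrist');cv2.imwrite('pics/w1.png',c['pixels']);np.savez('w1.npz',**c,tcp_pos=s['tcp_pos'],eef_rot=s['eef_rot'])
E
```

```text
time_s: 1.65
tcp_pos: [0.4142, -0.0953, 0.2319]
eef_rot: [-2.2, 63.4, -2.5]
contact_force: [-0.1, -1.8, 0.7]
gripper_width: 0.0603
[  24.24269001  -24.07969317  -54.26421277   19.38550152  -37.31714012
 -127.68492678] [ 0.41415872 -0.09534952  0.23194968]
```

View pics/w1.png

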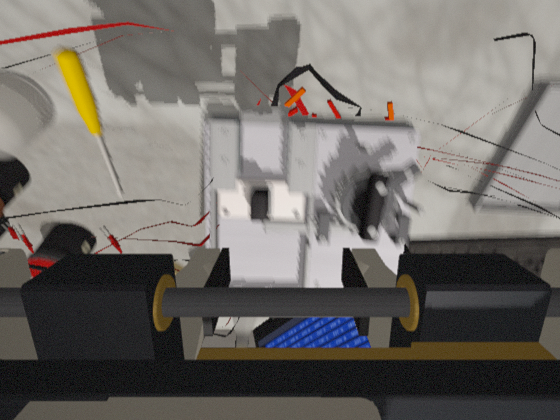

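The wrist view, with image right equal to world left, shows the post at (260,203) and the black knob at (375,205). The bar is at about (320,225) and the guide plates are at (225,150) and (300,155). I'll fit the deck frame from the depth.

```bash
cat >> h.py <<'E'
def load(f):
    c=dict(np.load(f));s={k:c[k] for k in('tcp_pos','eef_rot') if k in c};T=T_world_cam(c,s);return c,T,pts(c,T)
def ortho(c,P,O,A,xr,yr,res,hr=(-.02,.1)):
    """image in deck frame: rows x descending, cols y descending (left=left). color=topmost"""
    q=(P-O)@A;ok=~np.isnan(q[...,0])&(q[...,0]>xr[0])&(q[...,0]<xr[1])&(q[...,1]>yr[0])&(q[...,1]<yr[1])&(q[...,2]>hr[0])&(q[...,2]<hr[1])
    H=int((xr[1]-xr[0])/res);W=int((yr[1]-yr[0])/res);im=np.zeros((H,W,3),np.uint8);h=np.full((H,W),np.nan)
    qq=q[ok];col=c['pixels'][ok];i=np.argsort(qq[:,2]);qq=qq[i];col=col[i]
    a=np.clip(((xr[1]-qq[:,0])/res).astype(int),0,H-1);b=np.clip(((yr[1]-qq[:,1])/res).astype(int),0,W-1)
    im[a,b]=col;h[a,b]=qq[:,2];return im,h
E
python3 - <<'E'
from h import *
np.set_printoptions(precision=4,suppress=True)
c,T,P=load('w1.npz')
# deck planes from chute above bar & left of the knob
q=P[225:248,225:300].reshape(-1,3);q2=P[215:245,320:345].reshape(-1,3)
for q in (q,):
    q=q[~np.isnan(q[:,0])]
    for _ in range(5):
        m=q.mean(0);n=np.linalg.svd(q-m)[2][2];n*=np.sign(n[2]);d=(q-m)@n;q=q[abs(d)<2*d.std()+2e-4]
    print(m,n,d.std(),len(q),np.degrees(np.arccos(n[2])))
# use 30 deg, yaw -2 nominal
y=np.radians(-2);n=np.array([-.5*np.cos(y),-.5*np.sin(y),.866]);dy=np.array([-np.sin(y),np.cos(y),0]);dx=np.cross(dy,n)
A=np.stack([dx,dy,n],1);O=np.array([.516,-.128,.0707])
for f in('w1.npz','top0.npz'):
    c,T,P=load(f);q=(P-O)@A
    im,h=ortho(c,P,O,A,(-.09,.13),(-.08,.2),.002)
    hh=np.nan_to_num((h+.02)/.1*255).clip(0,255).astype(np.uint8)
    hh=cv2.applyColorMap(hh,cv2.COLORMAP_JET)
    cv2.imwrite('pics/o_'+f[:-4]+'.png',cv2.resize(np.vstack([im,hh]),None,fx=3,fy=3,interpolation=cv2.INTER_NEAREST)[:660*2][:, :])
    # stats
    def med(x0,x1,y0,y1,h0,h1):
        m=(q[...,0]>x0)&(q[...,0]<x1)&(q[...,1]>y0)&(q[...,1]<y1)&(q[...,2]>h0)&(q[...,2]<h1);return m.sum(),np.median(q[m],0) if m.any() else None
    print(f,'deck',med(.04,.1,-.04,.04,-.02,.02),'post',med(-.03,.03,-.03,.03,.045,.07),'knob',med(-.06,.06,.06,.15,.06,.09))
E
```

```text
[ 0.5493 -0.1261  0.0936] [-0.4973  0.0223  0.8673] 0.0006376522608879386 1523 29.856650813156083
w1.npz deck (np.int64(3177), array([0.0692, 0.0027, 0.0033])) post (np.int64(598), array([-0.0116,  0.0027,  0.0588])) knob (np.int64(1339), array([-0.0178,  0.1063,  0.0729]))
top0.npz deck (np.int64(760), array([ 0.0663, -0.0004,  0.004 ])) post (np.int64(109), array([-0.0073,  0.0024,  0.0589])) knob (np.int64(196), array([-0.0121,  0.1078,  0.0738]))
```

```bash
python3 - <<'E'
import cv2
for f in('w1','top0'):
    i=cv2.imread(f'pics/o_{f}.png');h=i.shape[0]//2
    import numpy as np
    cv2.imwrite(f'pics/p_{f}.png',cv2.resize(np.hstack([i[:h],i[h:]]),(800,320)))
E
```

```text
(no output)
```

View pics/p_w1.png

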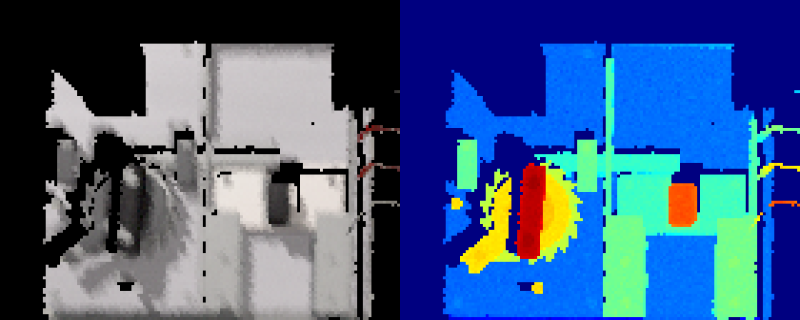

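View pics/p_top0.png

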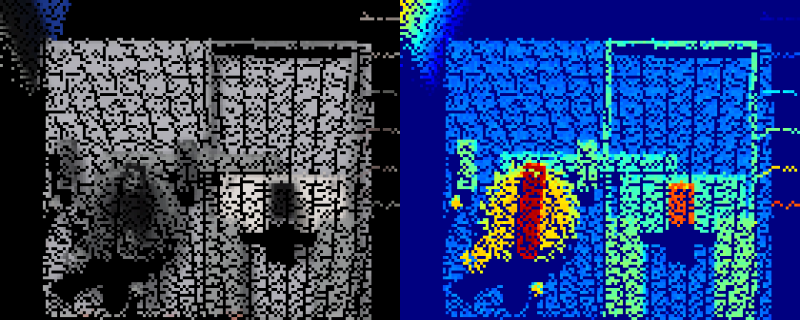

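```bash
cat > fit.py <<'E'
from h import *
y=np.radians(-2);s30,c30=.5,np.cos(np.pi/6)
def frame(yawdeg,tilt=30):
    y=np.radians(yawdeg);t=np.radians(tilt);n=np.array([-np.sin(t)*np.cos(y),-np.sin(t)*np.sin(y),np.cos(t)]);dy=np.array([-np.sin(y),np.cos(y),0]);return np.stack([np.cross(dy,n),dy,n],1)
def rect(q,reg,h0,h1):
    x0,x1,y0,y1=reg
    m=(q[...,0]>x0)&(q[...,0]<x1)&(q[...,1]>y0)&(q[...,1]<y1)&(q[...,2]>h0)&(q[...,2]<h1)
    p=q[m];z=np.median(p[:,2])
    # robust: occupancy grid open
    res=.001;g=np.zeros((300,300),np.uint8);i=((p[:,:2]+.15)/res).astype(int);g[i[:,0].clip(0,299),i[:,1].clip(0,299)]=255
    g=cv2.morphologyEx(g,cv2.MORPH_CLOSE,np.ones((7,7)));g=cv2.morphologyEx(g,cv2.MORPH_OPEN,np.ones((5,5)))
    cs,_=cv2.findContours(g,cv2.RETR_EXTERNAL,cv2.CHAIN_APPROX_NONE);cc=max(cs,key=cv2.contourArea)
    (cy,cx),wh,a=cv2.minAreaRect(cc) # contour pts are (col=y,row=x)
    b=cv2.boxPoints(((cy,cx),wh,a));e=[b[1]-b[0],b[2]-b[1]];e=max(e,key=np.linalg.norm)
    ang=np.degrees(np.arctan2(e[0],e[1]));ang=(ang+90)%180-90
    return dict(c=(np.array([cx,cy])+.5)*res-.15,size=np.array(wh)+1,ang=ang,z=z,n=m.sum())
E
python3 - <<'E'
from fit import *
np.set_printoptions(precision=4,suppress=True)
A=frame(-2);O=np.array([.516,-.128,.0707])
for f in('w1.npz','top0.npz'):
    c,T,P=load(f);q=(P-O)@A
    print(f,'knob',rect(q,(-.07,.07,.05,.15),.064,.085))
    print('post',rect(q,(-.04,.04,-.04,.04),.048,.07))
    # guide plates: y ranges, upper edge
    for (a,b) in((.029,.045),(-.05,-.03)):
        m=(q[...,1]>a)&(q[...,1]<b)&(q[...,2]>.0265)&(q[...,2]<.033)&(q[...,0]<.01);p=q[m];print('plate',np.percentile(p[:,0],[50,98,99.5]),np.median(p[:,2]))
    # left wall top: x .04-.1, height 22mm
    m=(q[...,0]>.06)&(q[...,0]<.1)&(q[...,2]>.021)&(q[...,2]<.03);p=q[m]
    for lo,hi in((.03,.07),(-.08,-.03)):
        k=p[(p[:,1]>lo)&(p[:,1]<hi)];print('wall',np.percentile(k[:,1],[2,50,98]) if len(k) else None, np.polyfit(k[:,0],k[:,1],1) if len(k)>5 else '')
    # bar end
    m=(q[...,0]>.008)&(q[...,0]<.03)&(q[...,2]>.018)&(q[...,2]<.027)&(q[...,1]<.04)&(q[...,1]>-.03);p=q[m];print('bar', np.percentile(p,[1,50,99],0))
    im,h=ortho(c,P,O,A,(-.09,.13),(-.08,.2),.001)
E
```

```text
w1.npz knob {'c': array([-0.0155,  0.1084]), 'size': array([16.8617, 63.8654]), 'ang': np.float32(-4.763672), 'z': np.float64(0.0730176305029126), 'n': np.int64(1258)}
post {'c': array([-0.0105,  0.0025]), 'size': array([29., 19.]), 'ang': np.float32(0.0), 'z': np.float64(0.0588241810171066), 'n': np.int64(586)}
plate [-0.0576 -0.0204 -0.0193] 0.028016654835148796
plate [-0.0571 -0.021  -0.0199] 0.028386276599648846
wall [0.0514 0.0534 0.0554] [-0.0122  0.0542]
wall None 
bar [[ 0.0081 -0.0247  0.0185]
 [ 0.0163  0.0222  0.022 ]
 [ 0.0236  0.0398  0.0235]]
top0.npz knob {'c': array([-0.0153,  0.1086]), 'size': array([16.2804, 65.4433]), 'ang': np.float32(-4.763672), 'z': np.float64(0.0738726091378307), 'n': np.int64(191)}
post {'c': array([-0.01  ,  0.0035]), 'size': array([28., 17.]), 'ang': np.float32(0.0), 'z': np.float64(0.05914555308451087), 'n': np.int64(104)}
plate [-0.0609 -0.0131  0.0056] 0.029064359897568146
plate [-0.0611 -0.0123  0.0042] 0.029244086166984956
wall [0.0438 0.0537 0.0559] [-0.1088  0.0625]
wall [-0.0498 -0.0476 -0.0335] [ 0.1389 -0.058 ]
bar [[ 0.0083 -0.0244  0.0183]
 [ 0.016   0.0207  0.0225]
 [ 0.0238  0.0389  0.0265]]
```

```bash
cat >> fit.py <<'E'
A=frame(-2.5)
O=np.array([.516,-.128,.0707])+frame(-2)@np.array([-.0105,.0027,.0032])
K=np.array([-.006,.106])
def st():
    from plant import r
    s=r.get_state();M=R.from_euler('xyz',s['eef_rot'],degrees=True).as_matrix();return s,M
def goal(p,yaw=0,flip=0,base=A,org=O):
    """p: deck coords TCP; yaw: ccw deg about deck z of tool y from deck y"""
    s,M=st();B=np.stack([-base[:,2],base[:,1],base[:,0]],1)
    G=R.from_rotvec(np.radians(yaw+180*flip)*base[:,2]).as_matrix()@B
    t=M.T@(org+base@np.asarray(p)-s['tcp_pos']);rv=R.from_matrix(M.T@G).as_rotvec(degrees=True)
    print('t',s['time_s'],'j',s['joints'].round(1),'deckTCP',((s['tcp_pos']-org)@base).round(4),'-> txyz',t.round(4),'axyz',rv.round(2),'F',np.round(s['contact_force'],1),'M',np.round(s['moment'],2),'w',round(s['gripper_width'],4))
E
python3 -c "
from fit import *
print(O)
goal([K[0],K[1],.12],-4.3,0)
goal([K[0],K[1],.12],-4.3,1)"

```

```text
[ 0.50540748 -0.12492846  0.06822128]
t 1.7 j [  24.5  -24.3  -54.7   19.9  -37.1 -128.9] deckTCP [0.0016 0.0261 0.1879] -> txyz [ 0.0682  0.08   -0.0015] axyz [ 6.01 -3.17  0.1 ] F [-2.4 -4.2 -0.9] M [-0.48  1.82 -0.24] w 0.06
t 1.7 j [  24.5  -24.3  -54.7   19.9  -37.1 -128.9] deckTCP [0.0016 0.0261 0.1879] -> txyz [ 0.0682  0.08   -0.0015] axyz [-1.7392e+02 -1.6000e-01 -4.8100e+00] F [-2.4 -4.2 -0.9] M [-0.48  1.82 -0.24] w 0.06
```

```bash
python3 -m creep '[{"ax":-8,"ay":0,"az":-0.2,"tx":0.014,"ty":0.016,"tz":0,"fingers":0.05},{"ax":-16,"ay":0,"az":-0.4,"tx":0.028,"ty":0.032,"tz":0,"fingers":0.05},{"ax":-24,"ay":0,"az":-0.6,"tx":0.042,"ty":0.048,"tz":0,"fingers":0.05},{"ax":-32,"ay":0,"az":-0.9,"tx":0.056,"ty":0.064,"tz":0,"fingers":0.05},{"ax":-40,"ay":0,"az":-1.1,"tx":0.068,"ty":0.08,"tz":-0.001,"fingers":0.05}]'
python3 -c "
from fit import *
goal([K[0],K[1],.12],-4.3,1)"

```

```text
time_s: 2.2
tcp_pos: [0.4571, -0.0215, 0.1891]
eef_rot: [-43.6, 65.1, -3.6]
contact_force: [0.7, -0.6, 0.0]
gripper_width: 0.0497
t 2.2 j [  31.7  -15.   -58.2   29.8  -29.4 -105.7] deckTCP [0.0147 0.1012 0.1311] -> txyz [ 0.0129  0.0169 -0.0112] axyz [-132.97    1.55   -6.26] F [ 0.7 -0.6  0. ] M [ 0.1   1.44 -0.07] w 0.0497
```

```bash
cat > fk.py <<'E'
from h import *
from scipy.optimize import least_squares
Rz=lambda a:R.from_rotvec([0,0,np.radians(a)]);Ry=lambda a:R.from_rotvec([0,np.radians(a),0]);Rx=lambda a:R.from_rotvec([np.radians(a),0,0])
def fk(q,p):
    a1,h,d,a2,e,L,wy,wz,Lt,ty,tz=p
    r1=Rz(q[0]);pos=r1.apply([a1,d,h]);r2=r1*Ry(q[1]);pos=pos+r2.apply([0,0,a2])
    r3=r2*Ry(-q[2]);pos=pos+r3.apply([L,0,e]);r4=r3*Rx(S[0]*q[3]);r5=r4*Ry(-q[4]);
    pos=pos+r4.apply([0,wy,wz])+r5.apply([Lt,ty,tz]);r6=r5*Rx(S[1]*q[5]+S[2]);return pos,r6
S=[1,-1,0]
D=[([-59.926,20.546,.682,0,-70.136,-16.507],[.15821,-.65568,.22562],[94.45536553,89.90414237,108.01541123]),
([-2.057268,-5.350460,-29.942721,-.0035,-65.356647,-74.383946],[.3587,-.2048,.2268],[-12.0,89.9,1.5]),
([24.24269,-24.07969317,-54.26421277,19.38550152,-37.31714012,-127.68492678],[0.41415872,-0.09534952,0.23194968],[-2.2,63.4,-2.5]),
([31.7,-15,-58.2,29.8,-29.4,-105.7],[.4571,-.0215,.1891],[-43.6,65.1,-3.6])]
E
python3 - <<'E'
import fk
from fk import *
from plant import r
s=r.get_state();D[3]=(s['joints'],s['tcp_pos'],s['eef_rot'])
np.set_printoptions(precision=4,suppress=True)
# orientation check
for s0 in(1,-1):
  for s1 in(1,-1):
    fk.S[:]=[s0,s1,0]
    print(s0,s1)
    for q,x,e in D:
        r6=fk.fk(q,np.zeros(11))[1];E=R.from_euler('xyz',e,degrees=True);print((r6.inv()*E).as_rotvec(degrees=True).round(1))
E
```

```text
Traceback (most recent call last):
AttributeError: 'function' object has no attribute 'S'
```

```bash
python3 - <<'E'
from fk import *
from plant import r
s=r.get_state();D[3]=(s['joints'],s['tcp_pos'],s['eef_rot'])
np.set_printoptions(precision=4,suppress=True)
for s0 in(1,-1):
  for s1 in(1,-1):
    S[:]=[s0,s1,0]
    print(s0,s1)
    for q,x,e in D:
        r6=fk(q,np.zeros(11))[1];E=R.from_euler('xyz',e,degrees=True);print((r6.inv()*E).as_rotvec(degrees=True).round(1))
E
```

```text
1 1
[-57.    0.1   0.1]
[58.8 -0.  -0. ]
[131.9  20.8 -20.8]
[ 66.8  21.2 -21.2]
1 -1
[-90.    0.1   0.1]
[-89.9  -0.    0. ]
[-119.3  -27.9   -3.6]
[-139.4  -32.2  -18.1]
-1 1
[-57.    0.1   0.1]
[58.8 -0.  -0. ]
[165.4   0.   -0. ]
[121.3   0.    0. ]
-1 -1
[-90.    0.1   0.1]
[-89.9  -0.    0. ]
[-90.  -0.  -0.]
[-90.   0.  -0.]
```

```bash
sed -i 's/^S=.*/S=[-1,-1,-90]/' fk.py; python3 - <<'E'
from fk import *
from plant import r
s=r.get_state();D[3]=(s['joints'],s['tcp_pos'],s['eef_rot']);print(s['joints'].tolist(),s['tcp_pos'].tolist(),s['eef_rot'].tolist())
np.set_printoptions(precision=4,suppress=True)
for free in ([0,1,2,3,4,5,8],[0,1,2,3,5,8],[0,1,3,4,5,6,8],[0,1,3,4,5,8,9],[0,1,2,3,4,5,6,8,9],list(range(11))):
    def f(v,full=False):
        p=np.zeros(11);p[free]=v
        e=np.concatenate([fk(q,p)[0]-x for q,x,_ in D])
        return p if full else np.r_[e,1e-4*v]
    v=least_squares(f,np.full(len(free),.2)).x;print(free,f(v,True),np.abs(f(v)[:12]).max(), np.round(f(v)[:12]*1000,1))
E
```

```text
[31.71637253077828, -14.995123449629416, -58.21670296274122, 29.820253899695906, -29.35207383740759, -105.66648132626334] [0.457058140429706, -0.021478226329063987, 0.1891242443159412] [-43.608299807015854, 65.06767605371023, -3.610288285152043]
[0, 1, 2, 3, 4, 5, 8] [ 0.2248  0.078  -0.1845  0.5818  0.0378  0.2103  0.      0.      0.3623
  0.      0.    ] 0.019812624883585095 [  2.7   9.7  -1.   12.3   6.9  15.   -4.8  -2.5 -19.8   7.9 -11.8   5.9]
[0, 1, 2, 3, 5, 8] [ 0.2321  0.1311 -0.1838  0.5712  0.      0.2206  0.      0.      0.368
  0.      0.    ] 0.019382039294232656 [  3.5   9.7  -2.7  14.3   7.5  13.2  -1.   -1.4 -19.4   2.9 -15.8   8.9]
[0, 1, 3, 4, 5, 6, 8] [ 0.0016  0.1989  0.      0.601  -0.0007  0.462  -0.1918  0.      0.3779
  0.      0.    ] 0.0004353501971059992 [-0.1 -0.1  0.4 -0.1  0.  -0.4  0.   0.1 -0.2  0.   0.1  0.2]
[0, 1, 3, 4, 5, 8, 9] [ 0.0016  0.1989  0.      0.601  -0.0007  0.462   0.      0.      0.3779
 -0.1918  0.    ] 0.0004353504147753262 [-0.1 -0.1  0.4 -0.1  0.  -0.4  0.   0.1 -0.2  0.   0.1  0.2]
[0, 1, 2, 3, 4, 5, 6, 8, 9] [ 0.0027  0.1982 -0.0009  0.6009 -0.0005  0.4607 -0.0954  0.      0.3778
 -0.0954  0.    ] 0.0004282817881282597 [-0.1 -0.1  0.4 -0.1  0.1 -0.3 -0.   0.  -0.3  0.   0.   0.2]
[0, 1, 2, 3, 4, 5, 6, 7, 8, 9, 10] [ 0.0039  0.1936 -0.0131  0.6022  0.0044  0.45   -0.0893 -0.      0.3831
 -0.0893  0.0067] 7.036264349427612e-05 [-0.1 -0.   0.  -0.   0.1 -0.  -0.   0.   0.   0.  -0.  -0. ]
```

```bash
cat >> fk.py <<'E'
PAR=np.array([.0016,.1989,0,.601,-.0007,.462,-.1918,0,.3779,0,0])
LO=np.array([-176.03,-82.01,-58.28,-173.87,-174.79,-173.66])+.5;HI=np.array([176.03,121.73,71.71,95.51,-.11,173.66])-.5
def ik(pos,M,seeds=30,rng=np.random.default_rng(0),q0=None):
    G=R.from_matrix(M);out=[]
    def f(q):
        p,r=fk(q,PAR);return np.r_[(p-pos)*10,(r.inv()*G).as_rotvec()*3]
    for i in range(seeds):
        s=q0 if (q0 is not None and i==0) else LO+(HI-LO)*rng.random(6)
        o=least_squares(f,np.clip(s,LO+.1,HI-.1),bounds=(LO,HI),x_scale=50,max_nfev=60)
        if np.abs(o.fun).max()<2e-2 and not any(np.abs(o.x-k).max()<3 for k in out): out.append(o.x)
    return out
E
cat >> fit.py <<'E'
def pose(p,yaw=0,flip=0,base=A,org=O,tilt=0):
    B=np.stack([-base[:,2],base[:,1],base[:,0]],1)
    G=R.from_rotvec(np.radians(yaw+180*flip)*base[:,2]).as_matrix()@R.from_rotvec(np.radians(tilt)*base[:,1]).as_matrix()@B
    return org+base@np.asarray(p),G
E
python3 - <<'E'
from fit import *; from fk import *
np.set_printoptions(precision=1,suppress=True)
for nm,p,tilt in(('knob',[K[0],K[1],.047],0),('knobup',[K[0],K[1],.11],0),('cas',[0,0,.028],0),('cas+30',[.03,0,.028],0),('caslift',[.03,0,.1],0)):
  for yaw,fl in((-4.3,1),(-4.3,0)):
    print(nm,yaw,fl,[x for x in ik(*pose(p,yaw,fl,tilt=tilt),seeds=25)])
E
```

```text
knob -4.3 1 []
knob -4.3 0 []
knobup -4.3 1 []
knobup -4.3 0 []
cas -4.3 1 []
cas -4.3 0 []
cas+30 -4.3 1 []
cas+30 -4.3 0 []
caslift -4.3 1 []
caslift -4.3 0 []
```

```bash
python3 - <<'E'
from fit import *; import fk; from fk import *
np.set_printoptions(precision=2,suppress=True)
G=pose([K[0],K[1],.047],-4.3,1)
def run(G,lo,hi,n=40):
    out=[];rng=np.random.default_rng(1)
    def f(q):
        p,r=fk.fk(q,PAR);return np.r_[(p-G[0])*10,(r.inv()*R.from_matrix(G[1])).as_rotvec()*3]
    best=[]
    for i in range(n):
        s=lo+(hi-lo)*rng.random(6);o=least_squares(f,s,bounds=(lo,hi),x_scale=50,max_nfev=300)
        best.append((o.cost,o.x))
    best.sort(key=lambda b:b[0]);return best
import sys
for b in run(G,LO,HI)[:4]:print(b)
lo=LO.copy();lo[2]=-150
print('J3 free')
for b in run(G,lo,HI)[:6]:print(b)
E
```

```text
Traceback (most recent call last):
AttributeError: 'function' object has no attribute 'fk'
```

```bash
cat >> fk.py <<'E'
def run(G,lo=LO,hi=HI,n=30):
    rng=np.random.default_rng(1);GM=R.from_matrix(G[1])
    def f(q):
        p,r=fk(q,PAR);return np.r_[(p-G[0])*10,(r.inv()*GM).as_rotvec()*3]
    best=[]
    for i in range(n):
        s=lo+(hi-lo)*rng.random(6);o=least_squares(f,s,bounds=(lo,hi),x_scale=50,max_nfev=300)
        best.append((round(o.cost,6),o.x))
    best.sort(key=lambda b:b[0]);return best
E
python3 - <<'E'
from fit import *; from fk import *
np.set_printoptions(precision=2,suppress=True)
G=pose([K[0],K[1],.047],-4.3,1)
for b in run(G)[:4]:print(b)
lo=LO.copy();lo[2]=-150
print('J3 free')
for b in run(G,lo,HI)[:6]:print(b)
E
```

```text
(np.float64(0.110583), array([ 22.39,  -3.26, -57.78,  23.46, -13.47,  40.23]))
(np.float64(0.110583), array([ 22.39,  -3.26, -57.78,  23.46, -13.47,  40.24]))
(np.float64(0.110583), array([ 22.39,  -3.26, -57.78,  23.46, -13.47,  40.24]))
(np.float64(0.110583), array([ 22.39,  -3.26, -57.78,  23.46, -13.47,  40.24]))
J3 free
(np.float64(0.0), array([ -37.51,   96.44, -112.63, -152.8 , -141.14,  -41.25]))
(np.float64(0.0), array([ -37.51,   96.44, -112.63, -152.8 , -141.14,  -41.25]))
(np.float64(0.0), array([ -37.51,   96.44, -112.63, -152.8 , -141.14,  -41.25]))
(np.float64(0.0), array([ -37.51,   96.44, -112.63, -152.8 , -141.14,  -41.25]))
(np.float64(0.0), array([ -37.51,   96.44, -112.63, -152.8 , -141.14,  -41.25]))
(np.float64(0.040042), array([ -1.39,  -5.22, -69.78,  89.46,  -0.61,  -4.76]))
```

```bash
cat >> fit.py <<'E'
def gpose(g,yaw=0,flip=0,tilt=0,base=A,org=O):
    """grasp point g (deck)"""
    p,G=pose(g,yaw,flip,base,org,tilt);return p+.0188*G[:,0],G
E
python3 - <<'E'
from fit import *; from fk import *
np.set_printoptions(precision=1,suppress=True)
for nm,g in(('knob',[K[0],K[1],.0655]),('cas',[0,0,.049]),('cas+30',[.03,0,.049]),('caslift',[.03,0,.12])):
  for tilt in (10,15,20,25,30,35):
    for yaw in ((-36,0,36) if nm=='knob' else (0,)):
      for fl in (0,1):
        b=run(gpose(g,yaw,fl,tilt),n=8)[0]
        if b[0]<1e-4: print(nm,tilt,yaw,fl,b)
E
```

```text
knob 10 -36 0 (np.float64(9e-06), array([  24. ,   -2.4,  -57.8,   18.7,  -13.1, -168.4]))
knob 15 -36 0 (np.float64(0.0), array([  20.9,   -0.1,  -46.2,   -2.8,  -24.2, -144.7]))
knob 15 0 0 (np.float64(0.0), array([  26.9,    0.4,  -51.9,   17.1,  -25.6, -134. ]))
knob 20 -36 0 (np.float64(0.0), array([  15.7,    2.5,  -38.5,  -12.6,  -33.1, -131.5]))
knob 20 -36 1 (np.float64(0.0), array([ -27.9,   -2.4,  -56.3, -147.3,  -13.1, -139.1]))
knob 20 0 0 (np.float64(0.0), array([  25.5,    3. ,  -44.8,    8.5,  -33.7, -124.7]))
knob 20 0 1 (np.float64(0.0), array([  -8.7,   -2.9,  -43.7,  -97.4,   -4.8, -168.6]))
knob 20 36 0 (np.float64(0.0), array([  32.1,    2.6,  -55.4,   33.9,  -32.1, -120.6]))
knob 20 36 1 (np.float64(0.0), array([  -4.9,   -2. ,  -41.5,  -71.8,  -14. , -162.7]))
knob 25 -36 0 (np.float64(0.0), array([  11.2,    5.3,  -32.7,  -18.1,  -40.9, -123.3]))
knob 25 0 0 (np.float64(0.0), array([  23.6,    5.7,  -39. ,    3.4,  -40.9, -118.6]))
knob 25 0 1 (np.float64(0.0), array([ -32.8,    1.2,  -52.4, -118.9,  -28.2, -129.4]))
knob 25 36 0 (np.float64(0.0), array([  33
[... 2677 characters left out ...]
 15 0 0 (np.float64(0.0), array([  11.2,   -3.1,  -40.3,    5.7,  -38.3, -107.8]))
caslift 20 0 0 (np.float64(0.0), array([  10.2,   -0.3,  -35.6,    3.1,  -45. , -104.7]))
caslift 25 0 0 (np.float64(0.0), array([   9.3,    2.6,  -31.3,    1.3,  -51.2, -102.6]))
caslift 25 0 1 (np.float64(0.0), array([ -3.3, -10.1, -44.7, -58.5,  -0.8, 149. ]))
caslift 30 0 0 (np.float64(0.0), array([   8.5,    5.6,  -27.2,   -0. ,  -57.2, -101. ]))
caslift 30 0 1 (np.float64(0.0), array([ -37.1,   -6. ,  -42.7,  -92.8,  -29.5, -157.8]))
caslift 35 0 0 (np.float64(0.0), array([  7.8,   8.6, -23.4,  -1. , -62.9, -99.8]))
caslift 35 0 1 (np.float64(0.0), array([ -49.5,   -1.4,  -46.7, -102.1,  -42.7, -139.4]))
```

```bash
cat >> fit.py <<'E'
def rel(pos,G):
    s,M=st();return M.T@(pos-s['tcp_pos']),R.from_matrix(M.T@G).as_rotvec(degrees=True)
def show(tgts):
    s,M=st();print('t',s['time_s'],'j',s['joints'].round(1),'deckTCP',((s['tcp_pos']-O)@A).round(4),'F',np.round(s['contact_force'],1),'M',np.round(s['moment'],2),'w',round(s['gripper_width'],4))
    for T in tgts:
        t,a=rel(*T);print('  t',t.round(4),'a',a.round(2))
E
python3 - <<'E'
from fit import *
show([gpose([K[0],K[1],.12],-4.3,0,25),gpose([K[0],K[1],.0655],-4.3,0,25)])
E
```

```text
t 2.2 j [  31.7  -15.   -58.2   29.8  -29.4 -105.7] deckTCP [0.0147 0.1012 0.1311] F [ 0.7 -0.6  0. ] M [ 0.1   1.44 -0.07] w 0.0497
  t [ 0.0305  0.0217 -0.0154] a [46.25 18.5   8.96]
  t [ 0.0848  0.0188 -0.0115] a [46.25 18.5   8.96]
```

```bash
python3 -m creep '[{"ax":7.5,"ay":3,"az":1.5,"tx":0.005,"ty":0.004,"tz":-0.003,"fingers":0.05},{"ax":15,"ay":6,"az":3,"tx":0.01,"ty":0.008,"tz":-0.006,"fingers":0.05},{"ax":22.5,"ay":9,"az":4.4,"tx":0.015,"ty":0.012,"tz":-0.009,"fingers":0.05},{"ax":30,"ay":12,"az":5.8,"tx":0.02,"ty":0.016,"tz":-0.012,"fingers":0.05},{"ax":37.5,"ay":15,"az":7.3,"tx":0.025,"ty":0.02,"tz":-0.014,"fingers":0.05}]'
python3 - <<'E'
from fit import *
show([gpose([K[0],K[1],.12],-4.3,0,25),gpose([K[0],K[1],.0655],-4.3,0,25)])
E
```

```text
time_s: 2.7
tcp_pos: [0.4458, -0.0159, 0.1564]
eef_rot: [-1.9, 81.6, -0.2]
contact_force: [-0.5, -0.6, 0.2]
gripper_width: 0.0501
t 2.7 j [  27.    -3.6  -41.2    5.4  -44.9 -118.8] deckTCP [-0.0116  0.1064  0.1085] F [-0.5 -0.6  0.2] M [-0.09  0.49 -0.04] w 0.0501
  t [ 0.006   0.0002 -0.0001] a [8.18 3.38 1.49]
  t [ 0.0567 -0.0016  0.0199] a [8.18 3.38 1.49]
```

```bash
python3 -m creep '[{"ax":6,"ay":2,"az":1,"tx":0.003,"ty":0,"tz":0,"fingers":0.05},{"ax":8.2,"ay":3.4,"az":1.5,"tx":0.005,"ty":0,"tz":0,"fingers":0.05},{"ax":8.2,"ay":3.4,"az":1.5,"tx":0.005,"ty":0,"tz":0,"fingers":0.05}]'
python3 - <<'E'
from fit import *
from plant import r,viewer
s=r.get_state()
c=viewer.capture('wrist');cv2.imwrite('pics/w2.png',c['pixels']);np.savez('w2.npz',**c,tcp_pos=s['tcp_pos'],eef_rot=s['eef_rot'])
np.set_printoptions(precision=4,suppress=True)
for f in('w1.npz','w2.npz'):
    c,T,P=load(f);q=(P-O)@A
    print(f,'knob',rect(q,(-.07,.07,.06,.15),.064,.085))
    try: print('post',rect(q,(-.03,.04,-.04,.04),.048,.066))
    except Exception as e: print(e)
    m=(abs(q[...,1])<.04)&(q[...,0]>.04)&(q[...,0]<.1)&(abs(q[...,2])<.01);print('deck z',np.median(q[m][:,2]) if m.any() else None)
show([gpose([K[0],K[1],.12],-4.3,0,25),gpose([K[0],K[1],.0655],-4.3,0,25)])
E
```

```text
time_s: 3.0
tcp_pos: [0.4472, -0.0167, 0.1514]
eef_rot: [22.2, 84.6, 16.1]
contact_force: [0.5, 0.1, 0.2]
gripper_width: 0.0501
w1.npz knob {'c': array([-0.006 ,  0.1053]), 'size': array([16.9277, 64.7451]), 'ang': np.float32(-3.9451904), 'z': np.float64(0.0703458761253872), 'n': np.int64(1203)}
post {'c': array([ 0.    , -0.0005]), 'size': array([28., 19.]), 'ang': np.float32(0.0), 'z': np.float64(0.05564458599672334), 'n': np.int64(572)}
deck z 3.960395080905067e-05
w2.npz knob {'c': array([-0.0173,  0.1063]), 'size': array([16.1859, 41.6491]), 'ang': np.float32(-4.3986816), 'z': np.float64(0.07061976355181429), 'n': np.int64(1574)}
max() iterable argument is empty
deck z None
t 3.05 j [  24.    -0.9  -37.3    1.   -48.2 -120.6] deckTCP [-0.0132  0.1054  0.1037] F [ 0.2 -0.8  0.6] M [-0.1   0.31 -0.01] w 0.0496
  t [ 0.001   0.0011 -0.0004] a [0.3  0.1  0.11]
  t [0.0505 0.0011 0.0225] a [0.3  0.1  0.11]
  return _methods._mean(a, axis=axis, dtype=dtype,
  ret = ret.dtype.type(ret / rcount)
```

View pics/w2.png

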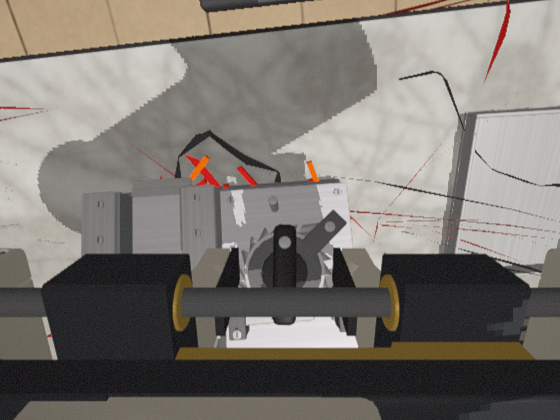

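The knob lies between the fingers at (285,270), and both views agree on its place. Next I'll descend and grip.

```bash
python3 -m creep '[{"ax":0.3,"ay":0.1,"az":0.1,"tx":0.017,"ty":0.0005,"tz":0.0075,"fingers":0.05},{"ax":0.3,"ay":0.1,"az":0.1,"tx":0.034,"ty":0.001,"tz":0.015,"fingers":0.05},{"ax":0.3,"ay":0.1,"az":0.1,"tx":0.0505,"ty":0.001,"tz":0.0225,"fingers":0.05},{"ax":0.3,"ay":0.1,"az":0.1,"tx":0.0505,"ty":0.001,"tz":0.0225,"fingers":0.03}]' 15
python3 - <<'E'
from fit import *
show([gpose([K[0],K[1],.0655],-4.3,0,25)])
E
```

```text
time_s: 3.45
tcp_pos: [0.4728, -0.0169, 0.102]
eef_rot: [23.4, 84.7, 17.1]
contact_force: [-0.1, 0.3, 0.1]
gripper_width: 0.0464
t 3.45 j [  22.3    5.7  -38.     0.7  -41.  -119.1] deckTCP [-0.0155  0.1065  0.0479] F [-0.1  0.3  0.1] M [-0.1   0.41  0.  ] w 0.0464
  t [-0.0012  0.0002  0.0011] a [ 0.05 -0.11  0.06]
```

```bash
python3 -m creep '[{"ax":0,"ay":0,"az":0,"tx":-0.001,"ty":0,"tz":0.001,"fingers":0.01},{"ax":0,"ay":0,"az":0,"tx":-0.001,"ty":0,"tz":0.001,"fingers":0.01},{"ax":0,"ay":0,"az":0,"tx":-0.001,"ty":0,"tz":0.001,"fingers":0.01},{"ax":0,"ay":0,"az":0,"tx":-0.001,"ty":0,"tz":0.001,"fingers":0.01}]' 25
python3 - <<'E'
from fit import *
show([gpose([K[0],K[1],.0655],-4.3+d,0,25) for d in (0,-7,-14,-21,-28,7,14,21,28,35)])
E
```

```text
time_s: 3.85
tcp_pos: [0.4744, -0.0178, 0.1053]
eef_rot: [22.7, 84.6, 16.4]
contact_force: [8.6, -30.5, -1.3]
gripper_width: 0.0154
t 3.85 j [  22.1    5.5  -37.8    0.8  -41.4 -119. ] deckTCP [-0.0123  0.1057  0.05  ] F [  8.6 -30.5  -1.3] M [-11.02  -2.44  -1.06] w 0.0154
  t [ 0.0021  0.0008 -0.0009] a [0.01 0.04 0.07]
  t [ 0.002   0.0018 -0.0008] a [6.35 0.04 3.02]
  t [ 0.002   0.0027 -0.0006] a [12.7   0.05  5.98]
  t [ 0.0018  0.0036 -0.0004] a [19.05  0.05  8.94]
  t [ 0.0017  0.0045 -0.    ] a [25.39  0.05 11.89]
  t [ 0.002  -0.0002 -0.0008] a [-6.34  0.04 -2.89]
  t [ 0.002  -0.0011 -0.0006] a [-12.68   0.03  -5.84]
  t [ 0.0018 -0.002  -0.0004] a [-19.03   0.03  -8.8 ]
  t [ 0.0017 -0.0029 -0.    ] a [-25.37   0.03 -11.76]
  t [ 0.0015 -0.0038  0.0005] a [-3.172e+01  2.000e-02 -1.471e+01]
```

```bash
python3 -m creep '[{"ax":0,"ay":0,"az":0,"tx":0,"ty":-0.001,"tz":0,"fingers":0.01},{"ax":-6.3,"ay":0,"az":-2.9,"tx":0,"ty":-0.002,"tz":0,"fingers":0.01},{"ax":-12.7,"ay":0,"az":-5.9,"tx":0,"ty":-0.003,"tz":0.0003,"fingers":0.01}]' 20
python3 - <<'E'
from fit import *
show([gpose([K[0],K[1],.0655],-4.3+d,0,25) for d in (14,)])
E
```

```text
time_s: 4.15
tcp_pos: [0.4745, -0.0203, 0.1053]
eef_rot: [-46.4, 83.2, -40.2]
contact_force: [-3.5, -3.2, 5.9]
gripper_width: 0.0148
t 4.15 j [  26.5    5.5  -41.4    9.5  -40.8 -117.4] deckTCP [-0.0121  0.1032  0.0499] F [-3.5 -3.2  5.9] M [-1.11  1.61 -0.34] w 0.0148
  t [ 0.0019  0.0017 -0.0007] a [0.09 0.05 0.06]
```

```bash
python3 -m creep '[{"ax":-6.3,"ay":0,"az":-2.9,"tx":0,"ty":-0.0009,"tz":0,"fingers":0.01},{"ax":-12.7,"ay":0,"az":-5.9,"tx":0,"ty":-0.0018,"tz":0.0003,"fingers":0.01},{"ax":-19,"ay":0,"az":-8.8,"tx":0,"ty":-0.0027,"tz":0.0006,"fingers":0.01}]' 20
python3 - <<'E'
from fit import *
show([gpose([K[0],K[1],.0655],-4.3+d,0,25) for d in (35,)])
from plant import r,viewer
c=viewer.capture('top');np.savez('top1.npz',**c)
im=c['pixels'][160:260,205:330];cv2.imwrite('pics/top1zz.png',cv2.resize(im,None,fx=6,fy=6,interpolation=cv2.INTER_CUBIC))
c=viewer.capture('scene');np.savez('sc1.npz',**c);im=c['pixels'][180:300,200:400];cv2.imwrite('pics/sc1z.png',cv2.resize(im,None,fx=4,fy=4,interpolation=cv2.INTER_CUBIC))
E
```

```text
time_s: 4.45
tcp_pos: [0.4751, -0.0226, 0.1057]
eef_rot: [-84.7, 75.1, -59.7]
contact_force: [-7.0, -2.4, 11.9]
gripper_width: 0.0146
t 4.45 j [  32.2    5.3  -48.3   23.9  -39.4 -116.1] deckTCP [-0.0113  0.1009  0.0498] F [-7.  -2.4 11.9] M [-1.    2.22 -0.76] w 0.0146
  t [ 0.0015  0.0016 -0.0001] a [0.15 0.04 0.04]
```

View pics/top1zz.png

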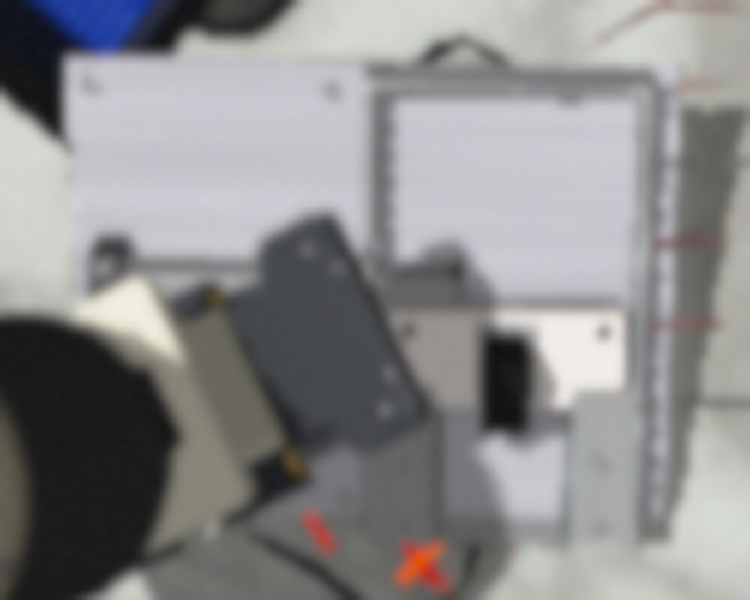

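View pics/sc1z.png

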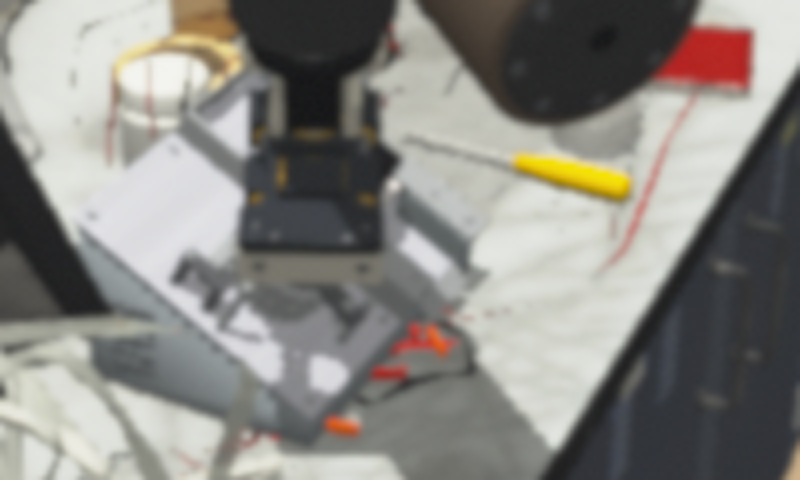

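The bar's end has moved from zoom pixel (505,275) to (462,275), about 16 mm to the left, so anticlockwise grips. Now the loose return clockwise.

```bash
python3 -m creep '[{"ax":7.3,"ay":0,"az":3.4,"tx":0,"ty":0.001,"tz":0,"fingers":0.01},{"ax":14.5,"ay":0,"az":6.7,"tx":0,"ty":0.0021,"tz":0.0002,"fingers":0.01},{"ax":21.8,"ay":0,"az":10.1,"tx":-0.0002,"ty":0.0032,"tz":0.0005,"fingers":0.01},{"ax":29,"ay":0,"az":13.4,"tx":-0.0004,"ty":0.0042,"tz":0.0009,"fingers":0.01},{"ax":36.3,"ay":0,"az":16.8,"tx":-0.0006,"ty":0.0051,"tz":0.0015,"fingers":0.01}]' 20
python3 - <<'E'
from fit import *
show([gpose([K[0],K[1],.0655],-4.3+d,0,25) for d in (-5,)])
E
```

```text
time_s: 5.05
tcp_pos: [0.4746, -0.0179, 0.1053]
eef_rot: [45.4, 83.3, 34.3]
contact_force: [-3.9, -11.4, 7.4]
gripper_width: 0.0149
t 5.05 j [  20.2    5.5  -36.6   -2.4  -41.5 -119.6] deckTCP [-0.0121  0.1056  0.0499] F [ -3.9 -11.4   7.4] M [-4.34  1.37 -0.33] w 0.0149
  t [ 0.0021  0.0014 -0.0012] a [-0.35  0.05 -0.08]
```

```bash
python3 -m creep '[{"ax":7.3,"ay":0,"az":3.4,"tx":0,"ty":0.001,"tz":0,"fingers":0.01},{"ax":14.5,"ay":0,"az":6.7,"tx":0,"ty":0.0021,"tz":0.0002,"fingers":0.01},{"ax":21.8,"ay":0,"az":10.1,"tx":-0.0002,"ty":0.0032,"tz":0.0005,"fingers":0.01}]' 20
python3 - <<'E'
from fit import *
show([gpose([K[0],K[1],.0655],-4.3+d,0,25) for d in (-29,)])
E
```

```text
time_s: 5.35
tcp_pos: [0.4756, -0.0153, 0.1058]
eef_rot: [87.3, 74.0, 54.7]
contact_force: [-6.3, -13.4, 7.9]
gripper_width: 0.015
t 5.35 j [  11.9    5.2  -32.9  -16.5  -41.2 -123.1] deckTCP [-0.0111  0.1082  0.0498] F [ -6.3 -13.4   7.9] M [-4.55  2.09 -0.21] w 0.015
  t [ 0.0023  0.001  -0.0017] a [-0.37  0.12 -0.06]
```

```bash
python3 -m creep '[{"ax":-7.3,"ay":0,"az":-3.4,"tx":0,"ty":-0.001,"tz":0,"fingers":0.01},{"ax":-14.5,"ay":0,"az":-6.7,"tx":0,"ty":-0.0021,"tz":0.0002,"fingers":0.01},{"ax":-21.8,"ay":0,"az":-10.1,"tx":-0.0002,"ty":-0.0032,"tz":0.0005,"fingers":0.01},{"ax":-29,"ay":0,"az":-13.4,"tx":-0.0004,"ty":-0.0042,"tz":0.0009,"fingers":0.01},{"ax":-36.3,"ay":0,"az":-16.8,"tx":-0.0006,"ty":-0.0051,"tz":0.0015,"fingers":0.01}]' 20
```

```text
time_s: 5.85
tcp_pos: [0.4742, -0.0199, 0.1051]
eef_rot: [-35.6, 84.0, -32.0]
contact_force: [-3.9, -8.2, 11.1]
gripper_width: 0.015
```

```bash
python3 -m creep '[{"ax":-7.3,"ay":0,"az":-3.4,"tx":0,"ty":-0.001,"tz":0,"fingers":0.01},{"ax":-14.5,"ay":0,"az":-6.7,"tx":0,"ty":-0.0021,"tz":0.0002,"fingers":0.01},{"ax":-21.8,"ay":0,"az":-10.1,"tx":-0.0002,"ty":-0.0032,"tz":0.0005,"fingers":0.01},{"ax":-23.6,"ay":0,"az":-10.9,"tx":-0.0003,"ty":-0.0034,"tz":0.0006,"fingers":0.01}]' 20
python3 - <<'E'
from fit import *
show([gpose([K[0],K[1],.0655],-4.3+d,0,25) for d in (37,)])
from plant import r,viewer
c=viewer.capture('top');np.savez('top2.npz',**c)
im=c['pixels'][160:260,205:330];cv2.imwrite('pics/top2zz.png',cv2.resize(im,None,fx=6,fy=6,interpolation=cv2.INTER_CUBIC))
E
```

```text
time_s: 6.25
tcp_pos: [0.4749, -0.0229, 0.1056]
eef_rot: [-86.8, 74.2, -59.8]
contact_force: [0.2, -7.2, 10.2]
gripper_width: 0.0149
t 6.25 j [  32.7    5.2  -49.1   25.5  -39.2 -116.1] deckTCP [-0.0115  0.1006  0.0498] F [ 0.2 -7.2 10.2] M [-2.37 -0.14 -0.47] w 0.0149
  t [0.0014 0.0015 0.0002] a [0.25 0.06 0.09]
```

View pics/top2zz.png

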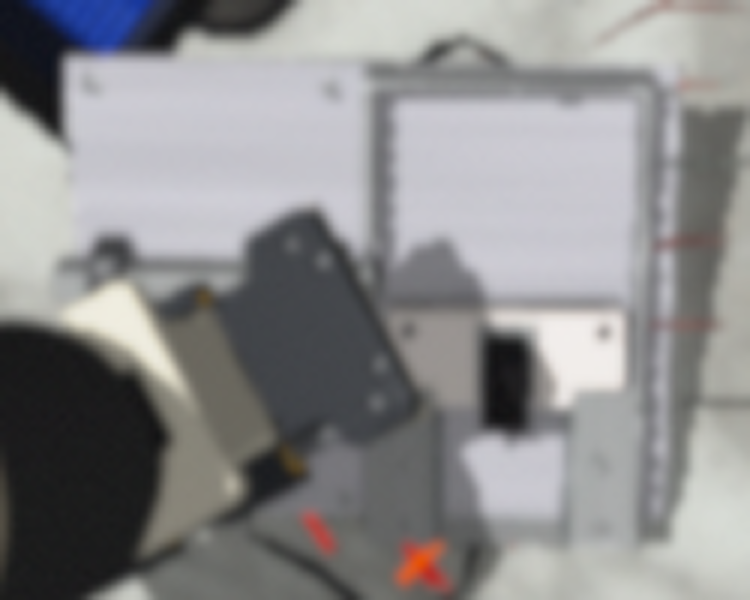

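The bar's end is no longer visible in the chute. It is at or inside the wall at zoom x of about 380, roughly 47 mm of draw, so I'll add another partial stroke for margin.

```bash
python3 -m creep '[{"ax":7.3,"ay":0,"az":3.4,"tx":0,"ty":0.001,"tz":0,"fingers":0.01},{"ax":14.5,"ay":0,"az":6.7,"tx":0,"ty":0.0021,"tz":0.0002,"fingers":0.01},{"ax":21.8,"ay":0,"az":10.1,"tx":-0.0002,"ty":0.0032,"tz":0.0005,"fingers":0.01},{"ax":29,"ay":0,"az":13.4,"tx":-0.0004,"ty":0.0042,"tz":0.0009,"fingers":0.01},{"ax":36.3,"ay":0,"az":16.8,"tx":-0.0006,"ty":0.0051,"tz":0.0015,"fingers":0.01}]' 20
```

```text
time_s: 6.8
tcp_pos: [0.4743, -0.0181, 0.1051]
eef_rot: [38.2, 83.8, 28.8]
contact_force: [-3.4, -12.9, 11.7]
gripper_width: 0.015
```

```bash
python3 -m creep '[{"ax":-7.3,"ay":0,"az":-3.4,"tx":0,"ty":-0.001,"tz":0,"fingers":0.01},{"ax":-14.5,"ay":0,"az":-6.7,"tx":0,"ty":-0.0021,"tz":0.0002,"fingers":0.01},{"ax":-21.8,"ay":0,"az":-10.1,"tx":-0.0002,"ty":-0.0032,"tz":0.0005,"fingers":0.01},{"ax":-29,"ay":0,"az":-13.4,"tx":-0.0004,"ty":-0.0042,"tz":0.0009,"fingers":0.01},{"ax":-36.3,"ay":0,"az":-16.8,"tx":-0.0006,"ty":-0.0051,"tz":0.0015,"fingers":0.01}]' 20
python3 - <<'E'
from fit import *
p0=gpose([K[0],K[1],.0655],32.7,0,25)
s,M=st()
# retreat along deck normal in the tool frame
print((M.T@A[:,2]).round(3))
show([p0])
E
```

```text
time_s: 7.3
tcp_pos: [0.4748, -0.023, 0.1055]
eef_rot: [-86.7, 74.2, -59.8]
contact_force: [-4.4, -6.7, 16.1]
gripper_width: 0.0152
[-0.907  0.    -0.421]
t 7.3 j [  32.7    5.2  -49.1   25.4  -39.2 -116.2] deckTCP [-0.0117  0.1005  0.0498] F [-4.4 -6.7 16.1] M [-2.93  1.37 -0.92] w 0.0152
  t [0.0013 0.0015 0.0004] a [0.16 0.07 0.06]
```

```bash
python3 -m creep '[{"ax":0,"ay":0,"az":0,"tx":0,"ty":0,"tz":0,"fingers":0.045},{"ax":0,"ay":0,"az":0,"tx":0,"ty":0,"tz":0,"fingers":0.045},{"ax":0,"ay":0,"az":0,"tx":-0.018,"ty":0,"tz":-0.008,"fingers":0.045},{"ax":0,"ay":0,"az":0,"tx":-0.036,"ty":0,"tz":-0.017,"fingers":0.045},{"ax":0,"ay":0,"az":0,"tx":-0.054,"ty":0,"tz":-0.025,"fingers":0.045}]'
python3 - <<'E'
from fit import *
show([gpose([0,0.0,.12],0,0,15),gpose([0,0,.12],0,0,20)])
E
```

```text
time_s: 7.8
tcp_pos: [0.4447, -0.0212, 0.156]
eef_rot: [-86.4, 74.5, -59.9]
contact_force: [0.2, -0.2, -0.5]
gripper_width: 0.0441
t 7.8 j [  36.2   -1.8  -46.8   20.7  -48.6 -114. ] deckTCP [-0.0125  0.1009  0.1087] F [ 0.2 -0.2 -0.5] M [0.82 0.4  0.03] w 0.0441
  t [ 0.0261 -0.0893 -0.0404] a [30.53 -9.73 10.98]
  t [ 0.0262 -0.0885 -0.0418] a [29.99 -4.87 12.29]
```

```bash
python3 -m creep '[{"ax":6,"ay":-1,"az":2.5,"tx":0.005,"ty":-0.018,"tz":-0.008,"fingers":0.045},{"ax":12,"ay":-2,"az":5,"tx":0.01,"ty":-0.036,"tz":-0.016,"fingers":0.045},{"ax":18,"ay":-3,"az":7.4,"tx":0.016,"ty":-0.053,"tz":-0.025,"fingers":0.045},{"ax":24,"ay":-4,"az":9.8,"tx":0.021,"ty":-0.071,"tz":-0.034,"fingers":0.045},{"ax":30,"ay":-4.9,"az":12.3,"tx":0.026,"ty":-0.0885,"tz":-0.042,"fingers":0.045}]'
python3 - <<'E'
from fit import *
from plant import r,viewer
s=r.get_state()
c=viewer.capture('wrist');cv2.imwrite('pics/w3.png',c['pixels']);np.savez('w3.npz',**c,tcp_pos=s['tcp_pos'],eef_rot=s['eef_rot'])
c=viewer.capture('top');np.savez('top3.npz',**c)
im=c['pixels'][160:260,205:330];cv2.imwrite('pics/top3zz.png',cv2.resize(im,None,fx=6,fy=6,interpolation=cv2.INTER_CUBIC))
np.set_printoptions(precision=4,suppress=True)
for f in('w3.npz',):
    c,T,P=load(f);q=(P-O)@A
    print('post',rect(q,(-.03,.04,-.03,.03),.048,.066))
show([gpose([0,0,.12],0,0,20),gpose([0,0,.049],0,0,20)])
E
```

```text
time_s: 8.3
tcp_pos: [0.4494, -0.1231, 0.154]
eef_rot: [0.9, 79.8, -1.8]
contact_force: [0.1, -1.6, 0.1]
gripper_width: 0.0452
post {'c': array([ 0.    , -0.0005]), 'size': array([28., 19.]), 'ang': np.float32(0.0), 'z': np.float64(0.055745436951236405), 'n': np.int64(1072)}
t 8.4 j [  10.8   -2.   -39.6    3.3  -42.5 -105.9] deckTCP [-0.0057 -0.0021  0.1022] F [ 0.8  0.2 -0.1] M [ 0.02  0.59 -0.02] w 0.045
  t [ 0.0001  0.0021 -0.0007] a [-0.41  0.16 -0.09]
  t [0.0669 0.0022 0.0234] a [-0.41  0.16 -0.09]
```

View pics/w3.png

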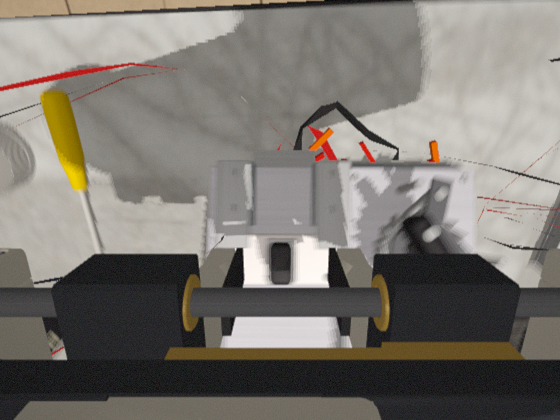

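View pics/top3zz.png

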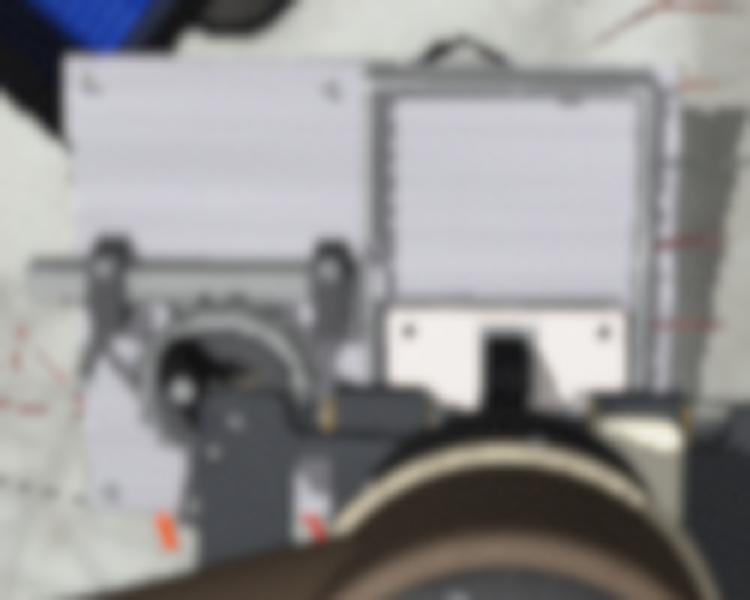

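```bash
python3 - <<'E'
from fit import *
np.set_printoptions(precision=4,suppress=True)
c,T,P=load('w3.npz');q=(P-O)@A
print('TCP deck',(c['tcp_pos']-O)@A)
m=(abs(q[...,0])<.03)&(abs(q[...,1])<.03)&(q[...,2]>.05)&(q[...,2]<.065)
v,u=np.nonzero(m);print(u.min(),u.max(),np.median(u),v.min(),v.max())
print(np.percentile(q[m],[1,50,99],0))
M=R.from_euler('xyz',c['eef_rot'],degrees=True).as_matrix();t=(P[m]-c['tcp_pos'])@M;print('tool',np.percentile(t,[1,50,99],0))
im=c['pixels'].copy();cv2.imwrite('pics/w3z.png',cv2.resize(im[220:350,190:400],None,fx=3.5,fy=3.5))
# finger tips in tool frame
PT=(P-c['tcp_pos'])@M
for d in ((240,265),(335,350)):
    for vv in (262,275,290): print(d,vv,PT[vv,d[0]:d[1]:4].round(3).tolist())
E
```

```text
TCP deck [-0.0056 -0.0006  0.1023]
271 297 284.0 243 283
[[-0.0135 -0.0092  0.0526]
 [-0.     -0.0002  0.0558]
 [ 0.0134  0.0087  0.0573]]
tool [[ 0.0371 -0.0086  0.0089]
 [ 0.0418  0.0003  0.0212]
 [ 0.0488  0.0092  0.0339]]
(240, 265) 262 [[-0.012, -0.021, -0.006], [0.075, -0.031, 0.036], [0.074, -0.028, 0.036], [0.075, -0.025, 0.036], [0.075, -0.022, 0.036], [0.075, -0.019, 0.036], [0.075, -0.016, 0.037]]
(240, 265) 275 [[-0.014, -0.021, -0.0], [0.07, -0.031, 0.045], [0.071, -0.028, 0.046], [0.071, -0.025, 0.046], [0.071, -0.022, 0.046], [0.071, -0.019, 0.046], [0.07, -0.016, 0.045]]
(240, 265) 290 [[-0.08, -0.011, -0.032], [-0.08, -0.01, -0.032], [-0.08, -0.009, -0.031], [-0.079, -0.008, -0.031], [-0.079, -0.007, -0.031], [-0.081, -0.005, -0.032], [-0.08, -0.004, -0.032]]
(335, 350) 262 [[-0.018, 0.025, -0.009], [-0.018, 0.027, -0.009], [-0.018, 0.029, -0.01], [-0.021, 0.03, -0.011]]
(335, 350) 275 [[-0.025, 0.024, -0.006], [-0.031, 0.025, -0.009], [-0.03, 0.027, -0.009], [-0.034, 0.028, -0.011]]
(335, 350) 290 [[-0.08, 0.015, -0.032], [-0.079, 0.016, -0.031], [-0.08, 0.017, -0.031], [nan, nan, nan]]
```

View pics/w3z.png

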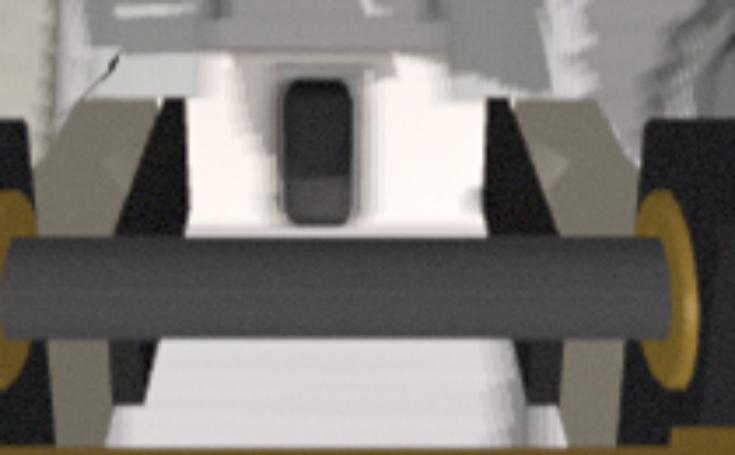

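```bash
python3 -m creep '[{"ax":-0.4,"ay":0,"az":0,"tx":0.018,"ty":0.0005,"tz":0.006,"fingers":0.045},{"ax":-0.4,"ay":0,"az":0,"tx":0.036,"ty":0.001,"tz":0.012,"fingers":0.045},{"ax":-0.4,"ay":0,"az":0,"tx":0.054,"ty":0.001,"tz":0.0185,"fingers":0.045},{"ax":-0.4,"ay":0,"az":0,"tx":0.065,"ty":0.001,"tz":0.0227,"fingers":0.04},{"ax":-0.4,"ay":0,"az":0,"tx":0.065,"ty":0.001,"tz":0.0227,"fingers":0.03}]' 8
python3 - <<'E'
from fit import *
show([gpose([0,0,.051],0,0,20)])
E
```

```text
time_s: 8.9
tcp_pos: [0.4827, -0.1229, 0.0921]
eef_rot: [-0.8, 80.1, -2.8]
contact_force: [-0.0, -0.1, 0.5]
gripper_width: 0.0367
t 8.9 j [  10.1    6.3  -41.1    4.1  -33.  -105.4] deckTCP [-0.0078  0.0011  0.0321] F [-0.  -0.1  0.5] M [-0.04  0.63  0.03] w 0.0367
  t [-0.0016 -0.0011  0.0008] a [ 0.51 -0.09  0.06]
```

```bash
python3 -m creep '[{"ax":0.5,"ay":0,"az":0,"tx":-0.0005,"ty":-0.0025,"tz":0.0005,"fingers":0.03},{"ax":0.5,"ay":0,"az":0,"tx":-0.0005,"ty":-0.0025,"tz":0.0005,"fingers":0.02},{"ax":0.5,"ay":0,"az":0,"tx":-0.0005,"ty":-0.0025,"tz":0.0005,"fingers":0.01},{"ax":0.5,"ay":0,"az":0,"tx":-0.0005,"ty":-0.0025,"tz":0.0005,"fingers":0.01}]' 10
python3 - <<'E'
from fit import *
show([gpose([0,0,.051],0,0,20),gpose([.035,0,.051],0,0,20)])
E
```

```text
time_s: 9.3
tcp_pos: [0.4834, -0.1255, 0.0948]
eef_rot: [-0.2, 79.9, -2.7]
contact_force: [-1.2, 1.0, 4.4]
gripper_width: 0.0176
t 9.3 j [   9.8    6.1  -40.9    4.   -33.2 -105.4] deckTCP [-0.0058 -0.0015  0.034 ] F [-1.2  1.   4.4] M [0.11 0.95 0.07] w 0.0176
  t [ 0.0009  0.0015 -0.0004] a [0.03 0.13 0.03]
  t [-0.011   0.0015  0.0325] a [0.03 0.13 0.03]
```

```bash
python3 -m creep '[{"ax":0,"ay":0,"az":0,"tx":0,"ty":0,"tz":0,"fingers":0.01},{"ax":0,"ay":0,"az":0,"tx":-0.003,"ty":0,"tz":0.008,"fingers":0.01},{"ax":0,"ay":0,"az":0,"tx":-0.006,"ty":0,"tz":0.0165,"fingers":0.01},{"ax":0,"ay":0,"az":0,"tx":-0.009,"ty":0,"tz":0.0247,"fingers":0.01},{"ax":0,"ay":0,"az":0,"tx":-0.012,"ty":0,"tz":0.033,"fingers":0.01}]' 30
python3 - <<'E'
from fit import *
show([gpose([.035,0,.051],0,0,20),gpose([.035,0,.10],0,0,20)])
from plant import viewer
c=viewer.capture('top');im=c['pixels'][160:260,205:330];cv2.imwrite('pics/top4zz.png',cv2.resize(im,None,fx=6,fy=6,interpolation=cv2.INTER_CUBIC))
E
```

```text
time_s: 9.8
tcp_pos: [0.5091, -0.1274, 0.11]
eef_rot: [-0.5, 80.4, -3.0]
contact_force: [-10.9, 1.4, 3.2]
gripper_width: 0.0177
t 9.8 j [   8.9    7.6  -36.2    3.3  -37.  -103.9] deckTCP [ 0.0242 -0.0023  0.0342] F [-10.9   1.4   3.2] M [0.27 4.5  0.01] w 0.0177
  t [-0.0007  0.0023  0.0044] a [-0.06 -0.42  0.09]
  t [-0.0466  0.0022 -0.0127] a [-0.06 -0.42  0.09]
```

View pics/top4zz.png

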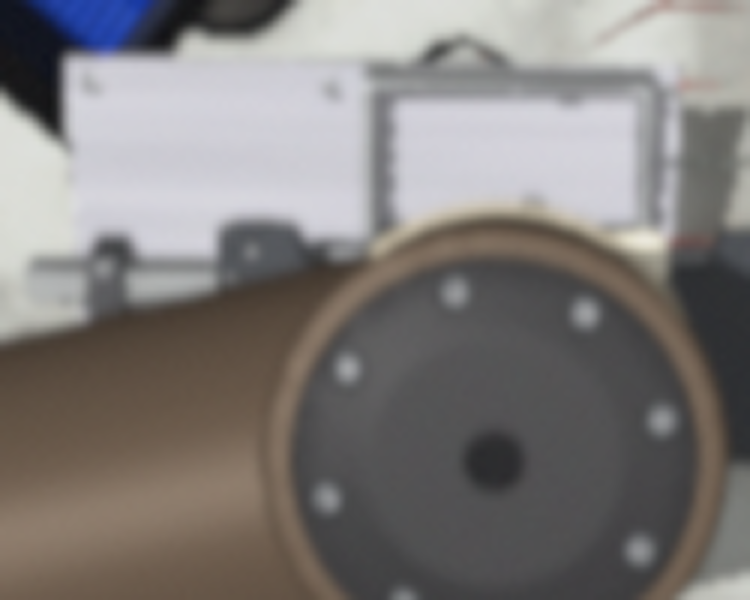

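The arm hides the cassette in this view. The measured travel is 30 mm up the slope with the post still gripped (opening 17.7 mm), so I'll lift square off the deck.

```bash
python3 -m creep '[{"ax":0,"ay":0,"az":0,"tx":-0.009,"ty":0,"tz":-0.003,"fingers":0.01},{"ax":0,"ay":0,"az":0,"tx":-0.022,"ty":0,"tz":-0.008,"fingers":0.01},{"ax":0,"ay":0,"az":0,"tx":-0.038,"ty":0,"tz":-0.014,"fingers":0.01},{"ax":0,"ay":0,"az":0,"tx":-0.056,"ty":0,"tz":-0.02,"fingers":0.01},{"ax":0,"ay":0,"az":0,"tx":-0.075,"ty":0,"tz":-0.027,"fingers":0.01}]' 30
python3 - <<'E'
from fit import *
show([])
from plant import viewer,r
s=r.get_state();c=viewer.capture('wrist');cv2.imwrite('pics/w4.png',c['pixels']);np.savez('w4.npz',**c,tcp_pos=s['tcp_pos'],eef_rot=s['eef_rot'])
c=viewer.capture('scene');cv2.imwrite('pics/sc4.png',cv2.resize(c['pixels'][130:300,200:420],None,fx=3.5,fy=3.5))
c,T,P=load('top0.npz')
m=(P[...,0]>.36)&(P[...,0]<.64)&(P[...,1]>.1)&(P[...,1]<.34)
im=np.zeros((300,300),np.uint8);k=m&(P[...,2]>.013)&(P[...,2]<.03);print(k.sum())
v,u=np.nonzero(m&(P[...,2]>.0));print(u.min(),u.max(),v.min(),v.max())
c2=c['pixels'][170:290,105:205];cv2.imwrite('pics/tray.png',cv2.resize(c2,None,fx=5,fy=5,interpolation=cv2.INTER_CUBIC))
p=P[k];print(np.percentile(p,[1,50,99],0).round(3))
E
```

```text
time_s: 10.35
tcp_pos: [0.4732, -0.1249, 0.1821]
eef_rot: [-0.1, 79.9, -2.6]
contact_force: [-0.0, -0.6, -2.0]
gripper_width: 0.0181
t 10.35 j [  10.1   -1.3  -34.6    3.   -46.9 -104.5] deckTCP [ 0.029  -0.0014  0.1147] F [-0.  -0.6 -2. ] M [0.06 0.72 0.02] w 0.0181
913
0 198 122 289
[[0.368 0.117 0.013]
 [0.498 0.272 0.019]
 [0.64  0.337 0.03 ]]
```

View pics/sc4.png

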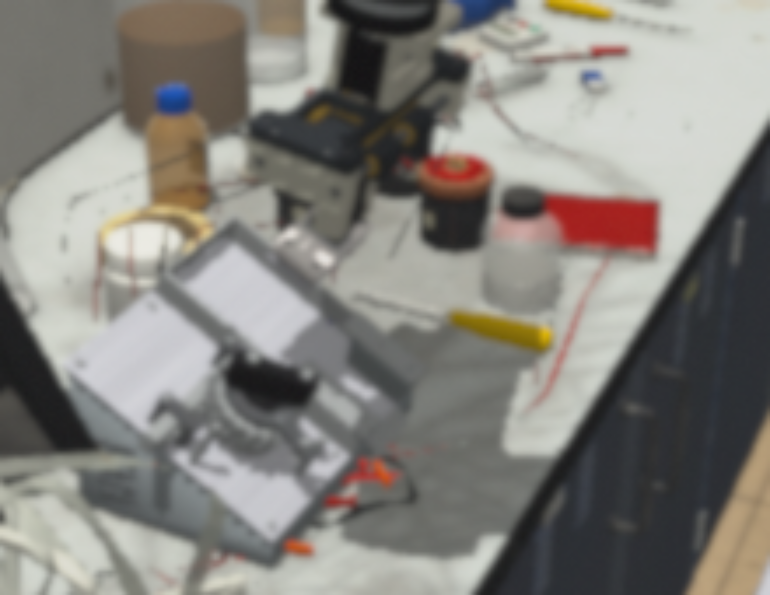

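View pics/tray.png

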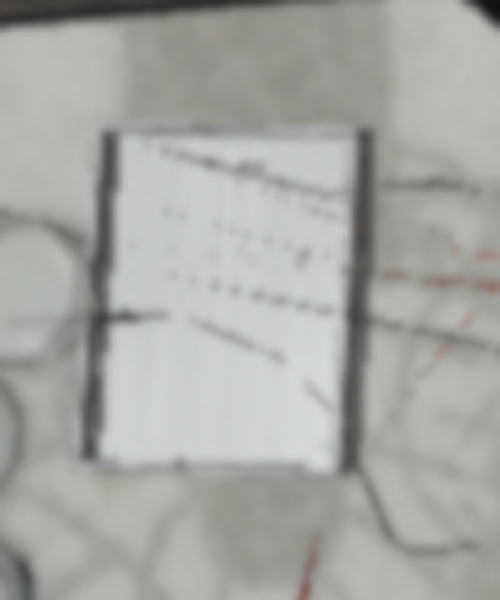

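View pics/w4.png

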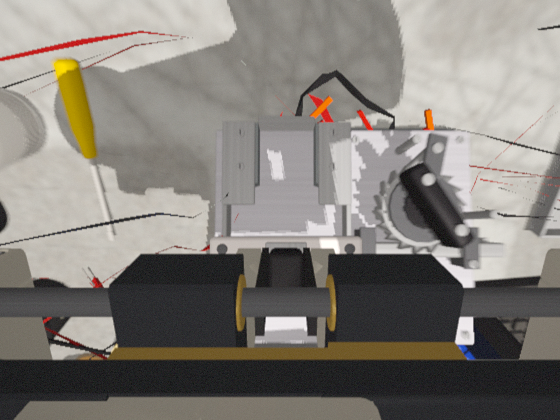

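The chute is empty and the cassette is held, with the post between the fingers at (286,265) in the wrist view. The tray's corners are about (126,196), (179,196), (174,264) and (123,262) in the top view, with clear tubs close on its left. I'll check those heights.

```bash
python3 - <<'E'
from fit import *
np.set_printoptions(precision=3,suppress=True)
c,T,P=load('top0.npz')
def dep(u,v,z):
    d=T[:3,:3]@np.array([(u-c['cx'])/c['fx'],(v-c['cy'])/c['fy'],1]);o=T[:3,3];return (o+d*(z-o[2])/d[2])
C=np.array([dep(*x,.02) for x in((126,196),(179,196),(174,264),(122.6,261.6))]);print(C,C.mean(0))
for a,b in((0,1),(1,2),(2,3),(3,0)):print(np.linalg.norm(C[a]-C[b]),np.degrees(np.arctan2(*(C[b]-C[a])[1::-1])))
f=P[205:255,130:170].reshape(-1,3);print('floor',np.nanmedian(f,0))
# heights map by 2cm cells for y .1-.5, x .35-.75
for x in np.arange(.74,.34,-.03):
    row=[]
    for y in np.arange(.48,.06,-.03):
        m=(abs(P[...,0]-x)<.015)&(abs(P[...,1]-y)<.015);row.append('%4d'%(np.nanmax(P[m][:,2])*1000) if m.any() else '  --')
    print('%.2f'%x,' '.join(row))
print('y',[round(y,2) for y in np.arange(.48,.06,-.03)])
E
```

```text
[[0.571 0.275 0.02 ]
 [0.567 0.144 0.02 ]
 [0.402 0.155 0.02 ]
 [0.411 0.28  0.02 ]] [0.488 0.214 0.02 ]
0.13134974036055347 -91.66491336390581
0.1656006396278649 176.02942913552667
0.12531217185158483 85.91321716223446
0.1601720767142191 -1.8483094485582214
floor [0.488 0.221 0.004]
0.74   --   --   --   --  395   25   74   79   25   25   24   --   --   --
0.71   --   --   --   --  401   30   87  106   25   26   24   --   --  286
0.68   --   --   --   --  401  405  154  133   26   27   27   26  285  293
0.65   --   --   --   --  397  410  380   26   26   25   25   24  291  293
0.62   --   --   --   --  366  407  377   23   16   10    5    5  290  289
0.59   --   --   --   --  362  410  380    4    5    5    4    5    4    5
0.56   --   --   --   --  374  411  387   22   53   46   34   23    6    4
0.53   --   --   --   --  372  405  285   24   47   34   27   33   25   12
0.50  199  236  292  333  344  299  259  138   56   52   41   33   19   10
0.47   --  240  252  254  296  299  200  137    8    8   35   27   13    5
0.44   --  233  228  230  298  294  131   22    9    8    9   23    5    5
0.41   --  226  213  246  309  255   21   24   23   22   23   22    4    4
0.38   --  225  156  243  316  312    5    5    5    5    4    6    7    4
0.35   --  220  254  241  318  319  129    6    5    5   11    5   10   14
y [np.float64(0.48), np.float64(0.45), np.float64(0.42), np.float64(0.39), np.float64(0.36), np.float64(0.33), np.float64(0.3), np.float64(0.27), np.float64(0.24), np.float64(0.21), np.float64(0.18), np.float64(0.15), np.float64(0.12), np.float64(0.09)]
```

```bash
cat >> fk.py <<'E'
def links(q):
    p=PAR;r1=Rz(q[0]);a=r1.apply([0,0,p[1]]);r2=r1*Ry(q[1]);b=a+r2.apply([0,0,p[3]]);r3=r2*Ry(-q[2]);c=b+r3.apply([p[5],0,0]);r4=r3*Rx(-q[3]);d=c+r4.apply([0,p[6],0]);return b,c,d
E
python3 - <<'E'
from fit import *; from fk import *
np.set_printoptions(precision=2,suppress=True)
s,M=st()
Q=s['joints'];print(fk(Q,PAR)[0]-s['tcp_pos'])
tray=np.array([.488,.214,.0035]);
for yaw in (-90,-75,-60,90,0):
  for tilt in (20,):
   for h in (.051,.15):
    B=frame(-3,0);g=[0,-.015,h]
    bs=[x for x in run(gpose(g,yaw,0,tilt,B,tray),n=12) if x[0]<1e-4]
    if bs:
        b=min(bs,key=lambda x:abs(x[1]-Q).max());print(yaw,tilt,h,b[1],[l.round(2).tolist() for l in links(b[1])])
E
```

```text
[-0. -0. -0.]
-90 20 0.051 [ 29.52  17.26 -25.95 -27.29 -38.98 167.69] [[0.16, 0.09, 0.77], [0.45, 0.25, 0.46], [0.48, 0.08, 0.39]]
-90 20 0.15 [ 30.45   9.01 -22.21 -22.01 -49.59 159.58] [[0.08, 0.05, 0.79], [0.42, 0.25, 0.55], [0.48, 0.08, 0.49]]
-60 20 0.051 [  27.67   21.96  -18.65  -25.69  -52.07 -164.24] [[0.2, 0.1, 0.76], [0.51, 0.27, 0.46], [0.54, 0.09, 0.39]]
-60 20 0.15 [  28.13   14.63  -14.41  -22.68  -62.49 -170.28] [[0.13, 0.07, 0.78], [0.49, 0.26, 0.56], [0.54, 0.09, 0.49]]
90 20 0.051 [ 51.46  25.01 -30.05  14.55 -52.33 -65.13] [[0.16, 0.2, 0.74], [0.32, 0.41, 0.36], [0.49, 0.32, 0.39]]
90 20 0.15 [ 51.61  18.1  -24.01  12.63 -64.96 -61.69] [[0.12, 0.15, 0.77], [0.33, 0.41, 0.46], [0.49, 0.32, 0.49]]
0 20 0.051 [  34.5    28.65  -11.95  -13.17  -66.08 -120.38] [[0.24, 0.16, 0.73], [0.53, 0.36, 0.43], [0.61, 0.19, 0.39]]
0 20 0.15 [  34.56   22.33   -7.17  -12.36  -76.89 -123.01] [[0.19, 0.13, 0.75], [0.52, 0.36, 0.53], [0.61, 0.19, 0.49]]
```

```bash
cat >> fit.py <<'E'
TR=np.array([.488,.214,.0035]);BT=frame(-3,0)
E
python3 - <<'E'
from fit import *; from fk import *
np.set_printoptions(precision=2,suppress=True)
a=gpose([0,0,0],0,0,20,frame(-2.5,0),np.array([.47,-.125,.27]))
m=gpose([0,0,0],-30,0,20,frame(-2.7,0),np.array([.47,.04,.27]))
b=gpose([-.02,-.012,.2],-60,0,20,BT,TR)
d=gpose([-.02,-.012,.051],-60,0,20,BT,TR)
for x in(a,m,b,d):
    k=run(x,n=10)[0];print(k,x[0])
show([a])
E
```

```text
(np.float64(0.0), array([  6.  ,  14.09,  -6.79,  -2.9 , -88.92, -97.94])) [ 0.46 -0.12  0.25]
(np.float64(0.0), array([  16.2 ,   10.92,   -5.88,  -14.96,  -86.77, -136.27])) [0.46 0.04 0.25]
(np.float64(0.000425), array([  29.29,   10.1 ,  -13.36,  -22.17,  -67.26, -173.16])) [0.46 0.21 0.19]
(np.float64(0.0), array([  29.05,   20.58,  -20.86,  -26.14,  -50.87, -164.97])) [0.46 0.21 0.04]
t 10.45 j [  10.1   -1.5  -34.6    3.1  -46.8 -104.5] deckTCP [ 0.03 -0.    0.12] F [ 0.1 -0.3 -2.7] M [-0.03  0.63  0.03] w 0.0177
  t [-0.07 -0.    0.  ] a [ 0.04 30.37 -0.01]
```

```bash
python3 -m creep '[{"ax":0,"ay":4,"az":0,"tx":-0.02,"ty":0,"tz":0,"fingers":0.01},{"ax":0,"ay":10,"az":0,"tx":-0.04,"ty":0,"tz":0,"fingers":0.01},{"ax":0,"ay":17,"az":0,"tx":-0.055,"ty":0,"tz":0,"fingers":0.01},{"ax":0,"ay":24,"az":0,"tx":-0.065,"ty":0,"tz":0,"fingers":0.01},{"ax":0,"ay":30.4,"az":0,"tx":-0.07,"ty":0,"tz":0,"fingers":0.01}]' 30
python3 - <<'E'
from fit import *; from fk import *
m=gpose([0,0,0],-30,0,20,frame(-2.7,0),np.array([.47,.04,.27]))
show([m])
E
```

```text
time_s: 10.95
tcp_pos: [0.4629, -0.1243, 0.251]
eef_rot: [-180.0, 69.6, 177.5]
contact_force: [1.0, -0.2, -2.7]
gripper_width: 0.0176
t 10.95 j [  6.   14.3  -6.8  -2.9 -89.1 -97.9] deckTCP [ 0.0546 -0.0012  0.1796] F [ 1.  -0.2 -2.7] M [-0.08 -1.57  0.04] w 0.0176
  t [ 0.0007  0.1677 -0.0057] a [28.37 -0.39 10.44]
```

```bash
python3 -m creep '[{"ax":4,"ay":0,"az":1.5,"tx":0,"ty":0.025,"tz":-0.001,"fingers":0.01},{"ax":10,"ay":0,"az":3.7,"tx":0,"ty":0.06,"tz":-0.002,"fingers":0.01},{"ax":16,"ay":-0.1,"az":5.9,"tx":0,"ty":0.098,"tz":-0.003,"fingers":0.01},{"ax":22,"ay":-0.2,"az":8.1,"tx":0,"ty":0.133,"tz":-0.005,"fingers":0.01},{"ax":28.4,"ay":-0.4,"az":10.4,"tx":0.001,"ty":0.168,"tz":-0.006,"fingers":0.01}]' 30
python3 - <<'E'
from fit import *
show([gpose([-.02,-.012,.2],-55,0,20,BT,TR)])
E
```

```text
time_s: 11.45
tcp_pos: [0.4634, 0.0453, 0.2503]
eef_rot: [-179.9, 70.1, 147.1]
contact_force: [0.1, 0.4, -2.0]
gripper_width: 0.018
t 11.45 j [  16.4   10.8   -6.3  -15.   -86.3 -136.7] deckTCP [0.0483 0.1682 0.1824] F [ 0.1  0.4 -2. ] M [-0.88 -1.29 -0.02] w 0.018
  t [ 0.0906  0.1372 -0.0612] a [23.47  0.09  8.56]
```

```bash
python3 -m creep '[{"ax":4.7,"ay":0,"az":1.7,"tx":0.01,"ty":0.03,"tz":-0.01,"fingers":0.01},{"ax":9.4,"ay":0,"az":3.4,"tx":0.025,"ty":0.06,"tz":-0.022,"fingers":0.01},{"ax":14.1,"ay":0,"az":5.1,"tx":0.045,"ty":0.09,"tz":-0.035,"fingers":0.01},{"ax":18.8,"ay":0,"az":6.9,"tx":0.068,"ty":0.115,"tz":-0.048,"fingers":0.01},{"ax":23.5,"ay":0,"az":8.6,"tx":0.09,"ty":0.137,"tz":-0.061,"fingers":0.01}]' 30
python3 - <<'E'
from fit import *
from plant import viewer,r
show([gpose([-.02,-.012,.2],-55,0,20,BT,TR),gpose([-.02,-.012,.051],-55,0,20,BT,TR)])
s=r.get_state();c=viewer.capture('wrist');cv2.imwrite('pics/w5.png',c['pixels']);np.savez('w5.npz',**c,tcp_pos=s['tcp_pos'],eef_rot=s['eef_rot'])
c=viewer.capture('scene');cv2.imwrite('pics/sc5.png',c['pixels'])
c=viewer.capture('top');np.savez('top5.npz',**c);cv2.imwrite('pics/top5.png',c['pixels'])
E
```

```text
time_s: 11.95
tcp_pos: [0.4631, 0.2079, 0.1858]
eef_rot: [179.8, 70.1, 121.8]
contact_force: [1.1, 0.3, -2.1]
gripper_width: 0.0177
t 11.95 j [  29.8   10.7  -12.7  -21.4  -68.7 -169.5] deckTCP [0.0096 0.3307 0.1302] F [ 1.1  0.3 -2.1] M [-1.29 -0.83 -0.03] w 0.0177
  t [-0.      0.0011 -0.    ] a [ 0.05  0.09 -0.06]
  t [0.1401 0.0009 0.0507] a [ 0.05  0.09 -0.06]
```

View pics/w5.png

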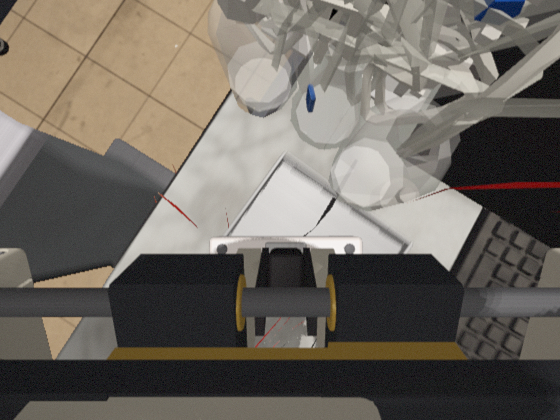

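View pics/sc5.png

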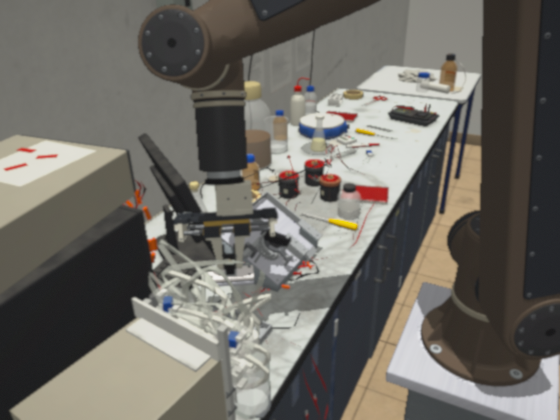

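View pics/top5.png

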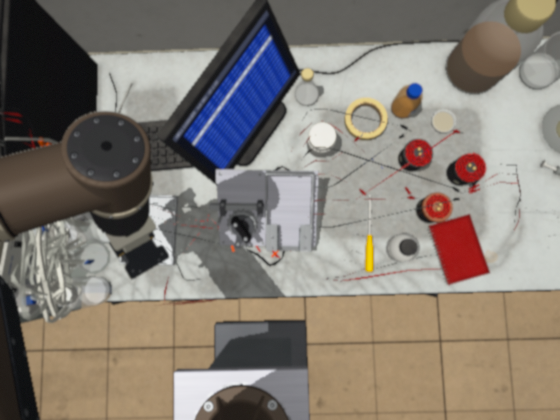

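The wrist view shows the cassette at (285,245) above the tray. The tray's near-left corner is at (285,155) and its left wall runs to (410,250), with the clear tub outside it. I'll lower the cassette.

```bash
python3 -m creep '[{"ax":0,"ay":0,"az":0,"tx":0.02,"ty":0,"tz":0.007,"fingers":0.01},{"ax":0,"ay":0,"az":0,"tx":0.05,"ty":0.001,"tz":0.018,"fingers":0.01},{"ax":0,"ay":0,"az":0,"tx":0.08,"ty":0.001,"tz":0.029,"fingers":0.01},{"ax":0,"ay":0,"az":0,"tx":0.105,"ty":0.001,"tz":0.038,"fingers":0.01},{"ax":0,"ay":0,"az":0,"tx":0.122,"ty":0.001,"tz":0.044,"fingers":0.01}]' 30
python3 - <<'E'
from fit import *
from plant import viewer,r
show([gpose([-.02,-.012,.051],-55,0,20,BT,TR)])
s=r.get_state();c=viewer.capture('wrist');cv2.imwrite('pics/w6.png',c['pixels']);np.savez('w6.npz',**c,tcp_pos=s['tcp_pos'],eef_rot=s['eef_rot'])
E
```

```text
time_s: 12.6
tcp_pos: [0.4638, 0.2063, 0.0553]
eef_rot: [-179.9, 70.1, 122.3]
contact_force: [0.0, -0.4, -3.1]
gripper_width: 0.0178
t 12.6 j [  29.2   19.7  -19.4  -24.6  -54.7 -161.9] deckTCP [-0.055   0.3291  0.0168] F [ 0.  -0.4 -3.1] M [-1.26 -0.78 -0.02] w 0.0178
  t [0.018  0.0014 0.0046] a [0.24 0.11 0.12]
```

View pics/w6.png

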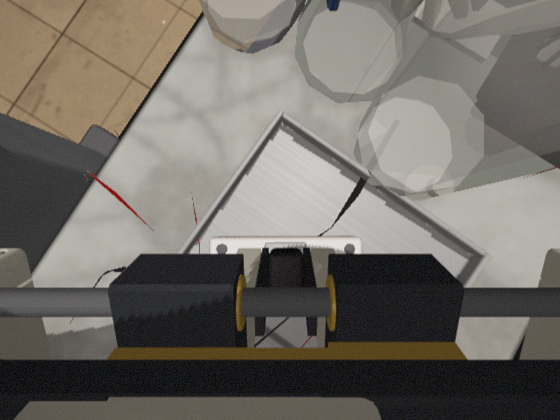

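```bash
python3 - <<'E'
from fit import *
np.set_printoptions(precision=4,suppress=True)
c,T,P=load('w6.npz')
def dep(u,v,z):
    d=T[:3,:3]@np.array([(u-c['cx'])/c['fx'],(v-c['cy'])/c['fy'],1]);o=T[:3,3];return (o+d*(z-o[2])/d[2])
a=dep(282,114,.02);b=dep(485,256,.02);e=dep(182,251,.02);print(a,b,e,np.linalg.norm(a-b),np.degrees(np.arctan2(*(b-a)[1::-1])),np.degrees(np.arctan2(*(e-a)[1::-1])))
u=(b-a)/np.linalg.norm(b-a);w=np.array([u[1],-u[0],0]);ctr=a+.085*u+.065*w;print('centre',ctr)
s,M=st();g=s['tcp_pos']-.0188*M[:,0];L=(M@R.from_rotvec([0,-np.radians(20),0]).as_matrix());print('cass axes',L.round(3))
print('grasp in tray',(g-ctr)@u,(g-ctr)@w, 'floor',np.nanmedian(P[190:225,270:300,2]))
E
```

```text
[0.4124 0.286  0.02  ] [0.5733 0.2771 0.02  ] [0.4058 0.1753 0.02  ] 0.16108150632895976 -3.171018599686518 -93.41791216371816
centre [0.4937 0.2164 0.02  ]
cass axes [[-0.003  0.846  0.533]
 [-0.003  0.533 -0.846]
 [-1.    -0.004  0.001]]
grasp in tray -0.026726402530823444 0.01742787246364158 floor 0.00300020718840735
```

```bash
python3 -m creep '[{"ax":0,"ay":0,"az":0,"tx":0.004,"ty":0.005,"tz":0.0015,"fingers":0.01},{"ax":0,"ay":0,"az":0,"tx":0.008,"ty":0.01,"tz":0.003,"fingers":0.01},{"ax":0,"ay":0,"az":0,"tx":0.012,"ty":0.01,"tz":0.0043,"fingers":0.01},{"ax":0,"ay":0,"az":0,"tx":0.014,"ty":0.01,"tz":0.005,"fingers":0.01},{"ax":0,"ay":0,"az":0,"tx":0.015,"ty":0.01,"tz":0.0054,"fingers":0.01}]' 30
python3 -m creep '[{"ax":0,"ay":0,"az":0,"tx":0.001,"ty":0,"tz":0.0003,"fingers":0.01},{"ax":0,"ay":0,"az":0,"tx":0.002,"ty":0,"tz":0.0007,"fingers":0.01}]'

```

```text
time_s: 13.15
tcp_pos: [0.4723, 0.2126, 0.0412]
eef_rot: [179.8, 70.1, 122.1]
contact_force: [0.5, 0.0, -1.5]
gripper_width: 0.0179
time_s: 13.35
tcp_pos: [0.4723, 0.2126, 0.0392]
eef_rot: [179.8, 70.1, 122.1]
contact_force: [0.5, 0.6, -2.0]
gripper_width: 0.0178
```

```bash
python3 -m creep '[{"ax":0,"ay":0,"az":0,"tx":0.001,"ty":0,"tz":0.0004,"fingers":0.01},{"ax":0,"ay":0,"az":0,"tx":0.001,"ty":0,"tz":0.0004,"fingers":0.01}]'
python3 -m creep '[{"ax":0,"ay":0,"az":0,"tx":0.001,"ty":0,"tz":0.0004,"fingers":0.01},{"ax":0,"ay":0,"az":0,"tx":0.001,"ty":0,"tz":0.0004,"fingers":0.01}]'
python3 -m creep '[{"ax":0,"ay":0,"az":0,"tx":0.001,"ty":0,"tz":0.0004,"fingers":0.01},{"ax":0,"ay":0,"az":0,"tx":0.001,"ty":0,"tz":0.0004,"fingers":0.01}]'
```

```text
time_s: 13.55
tcp_pos: [0.4722, 0.2125, 0.0378]
eef_rot: [179.9, 70.1, 122.2]
contact_force: [0.1, 0.9, -2.0]
gripper_width: 0.0176
time_s: 13.75
tcp_pos: [0.4724, 0.2125, 0.0368]
eef_rot: [179.9, 70.1, 122.1]
contact_force: [0.3, 0.3, -2.2]
gripper_width: 0.0174
time_s: 13.95
tcp_pos: [0.4724, 0.2126, 0.0368]
eef_rot: [179.8, 70.1, 122.1]
contact_force: [-1.9, -1.0, 7.8]
gripper_width: 0.0178
```

Contact: the vertical force rose from -2 to +8 N, so the cassette is on the floor. I'll hold briefly, then release.

```bash
python3 -m creep '[{"ax":0,"ay":0,"az":0,"tx":0,"ty":0,"tz":0,"fingers":0.01},{"ax":0,"ay":0,"az":0,"tx":0,"ty":0,"tz":0,"fingers":0.01}]' 8
python3 - <<'E'
from plant import r
s=r.get_state();print(s['contact_force'],s['gripper_width'],s['tcp_pos'])
E
python3 -m creep '[{"ax":0,"ay":0,"az":0,"tx":0,"ty":0,"tz":0,"fingers":0.025},{"ax":0,"ay":0,"az":0,"tx":0,"ty":0,"tz":0,"fingers":0.04},{"ax":0,"ay":0,"az":0,"tx":0,"ty":0,"tz":0,"fingers":0.04}]'
```

```text
time_s: 14.15
tcp_pos: [0.4724, 0.2126, 0.0368]
eef_rot: [179.8, 70.1, 122.1]
contact_force: [-1.8, -0.9, 8.1]
gripper_width: 0.018
[-1.82355699 -0.89894656  8.09947842] 0.017958276892163397 [0.47243617 0.21257023 0.03679158]
time_s: 14.45
tcp_pos: [0.4724, 0.2125, 0.0357]
eef_rot: [179.9, 70.1, 122.1]
contact_force: [-0.2, -0.5, 0.2]
gripper_width: 0.0353
```

```bash
python3 -m creep '[{"ax":0,"ay":0,"az":0,"tx":-0.015,"ty":0,"tz":-0.0055,"fingers":0.04},{"ax":0,"ay":0,"az":0,"tx":-0.04,"ty":0,"tz":-0.0145,"fingers":0.04},{"ax":0,"ay":0,"az":0,"tx":-0.075,"ty":0,"tz":-0.027,"fingers":0.04},{"ax":0,"ay":0,"az":0,"tx":-0.11,"ty":0,"tz":-0.04,"fingers":0.04},{"ax":0,"ay":0,"az":0,"tx":-0.145,"ty":0,"tz":-0.053,"fingers":0.04}]'
python3 -m creep '[{"ax":-5,"ay":0,"az":-1.8,"tx":-0.01,"ty":-0.04,"tz":0,"fingers":0.04},{"ax":-10,"ay":0,"az":-3.6,"tx":-0.02,"ty":-0.08,"tz":0.01,"fingers":0.04},{"ax":-15,"ay":0,"az":-5.4,"tx":-0.03,"ty":-0.11,"tz":0.03,"fingers":0.04},{"ax":-20,"ay":0,"az":-7.2,"tx":-0.04,"ty":-0.13,"tz":0.06,"fingers":0.04},{"ax":-20,"ay":0,"az":-7.2,"tx":-0.04,"ty":-0.14,"tz":0.09,"fingers":0.04}]'
python3 - <<'E'
from fit import *
from plant import viewer,r
show([])
s=r.get_state();c=viewer.capture('wrist');cv2.imwrite('pics/w7.png',c['pixels']);np.savez('w7.npz',**c,tcp_pos=s['tcp_pos'],eef_rot=s['eef_rot'])
c=viewer.capture('top');np.savez('top7.npz',**c);cv2.imwrite('pics/top7.png',c['pixels'])
E
```

```text
time_s: 14.95
tcp_pos: [0.4719, 0.2125, 0.1928]
eef_rot: [179.8, 70.1, 122.0]
contact_force: [1.1, 1.3, -0.1]
gripper_width: 0.0398
time_s: 15.45
tcp_pos: [0.4063, 0.0537, 0.1994]
eef_rot: [179.3, 70.3, 143.1]
contact_force: [0.6, 0.9, -0.7]
gripper_width: 0.0401
t 15.45 j [  18.6    7.1  -17.2  -16.5  -77.7 -139.6] deckTCP [-0.0269  0.1741  0.167 ] F [ 0.6  0.9 -0.7] M [-0.64 -1.08 -0.04] w 0.0401
```

View pics/w7.png

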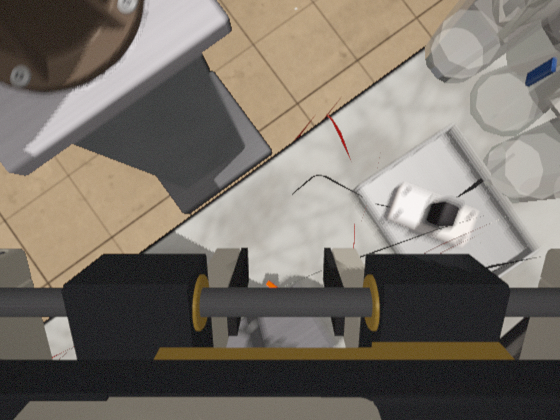

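View pics/top7.png

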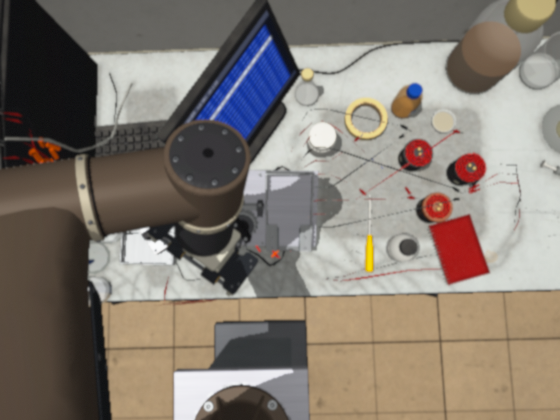

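The cassette stands flat in the tray in the wrist view, at (435,212) with the post up and well inside the walls. I'll check the numbers, and the bar.

```bash
python3 - <<'E'
from fit import *
np.set_printoptions(precision=4,suppress=True)
c,T,P=load('w7.npz')
m=(P[...,0]>.4)&(P[...,0]<.58)&(P[...,1]>.14)&(P[...,1]<.29)
post=P[m&(P[...,2]>.05)&(P[...,2]<.075)];print('post',len(post),np.median(post,0))
top=P[m&(P[...,2]>.019)&(P[...,2]<.03)]
cand=P[m&(P[...,2]>.018)&(P[...,2]<.03)&(np.hypot(P[...,0]-.475,P[...,1]-.215)<.045)];q=cand
for _ in range(5):
    n=np.linalg.svd(q-q.mean(0),full_matrices=False)[2][2];d=(q-q.mean(0))@n;q=q[abs(d)<2*d.std()+1e-4]
print('top plane',q.mean(0),n,np.degrees(np.arccos(abs(n[2]))),len(q))
c0,T0,P0=load('top0.npz');c7,T7,P7=load('top7.npz')
print('bar free? top img diff on bystanders', [float(np.abs(c0['pixels'][a:b,u:v].astype(int)-c7['pixels'][a:b,u:v]).mean()) for u,v,a,b in((300,345,118,155),(400,490,140,190),(415,455,190,225),(360,420,195,275))])
c3,T3,P3=load('top3.npz');q=(P3-O)@A
m=(q[...,0]>.022)&(q[...,0]<.034)&(q[...,2]>.014)&(q[...,2]<.024)&(q[...,1]>-.02)&(q[...,1]<.25);y=np.sort(q[m][:,1]);print('bar y range after',y[:5],y[-5:])
q=(P0-O)@A
m=(q[...,0]>.022)&(q[...,0]<.034)&(q[...,2]>.014)&(q[...,2]<.024)&(q[...,1]>-.04)&(q[...,1]<.25);y=np.sort(q[m][:,1]);print('before',y[:5],y[-5:])
E
```

```text
post 1526 [0.482  0.281  0.0591]
top plane [0.4749 0.2068 0.023 ] [-0.0004 -0.0007  1.    ] 0.04780853166598225 1647
bar free? top img diff on bystanders [23.875675675675677, 19.014666666666667, 16.885714285714286, 24.236666666666668]
bar y range after [0.0518 0.0519 0.0587 0.0587 0.0588] [0.181  0.1813 0.1817 0.1818 0.1821]
before [0.0045 0.0046 0.0046 0.0046 0.0046] [0.1464 0.1466 0.1467 0.1491 0.1513]
```

```bash
python3 - <<'E'
from plant import order,r
print(order.close_job()); s=r.get_state();print(s['time_s'],s['contact_force'])
E
```

```text
the job is handed in; nothing more can be done
None
the job is handed in; nothing more can be done
```

The cassette is flat in the steel tray, post up, and the stop bar is out of the chute. I handed the job in at about 15.5 s; no verdict comes back.

**What I did**
- **Knob:** Anticlockwise grips. I gave it three gripping strokes with two loose returns, using the knob only.
- **Cassette:** I gripped the post, pushed the cassette about 30 mm up the slope and lifted it square off the deck. I levelled it, turned it about 60°, set it on the tray floor while still held (force rose to about 8 N), then opened the fingers and backed away.

**Last checks**
- **Bar:** It is drawn about 54 mm, estimated from its outer end in the top picture, and nothing of it is left in the chute.
- **Cassette:** Its white top is level to within 0.1° and 23 mm above the worktop, as expected on the tray floor. Its centre was about 18 mm (x) and 12 mm (y) from the tray's middle just before I set it down.
- **Robot:** The arm was clear of everything, with no contact force beyond sensor noise.

**Disagreed or failed**
- **Approach:** Coming straight at the deck was out of reach (joint 3 limit), so I gripped the knob and post with the tool tilted 20–25° instead.
- **Sideways offset:** Depth and colour differed by about 1.5 mm. The first knob grip pulled about 30 N sideways until I shifted it 1 mm.
- **Post check:** The final depth check of the post picked up a neighbouring tub and was no use, so "post up" rests on the picture and the level top.
- **Bystanders:** The before/after pixel comparison was inconclusive, probably because of lighting. By eye they have not moved.

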